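Close the drill jig, reject the lighter bush and hold the heavier one home

TASK

The pine block is loaded in the drill jig: first swing the jig's raised hinged leaf all the way down onto its rests. Two blackened guide bushes that look alike stand on the bench, a steel one and a much lighter aluminium trial piece: lift each in turn to feel which is heavier, stand the lighter one upright in the shallow plywood reject tray, and put the heavier one, narrow shank down, fully home in the bore of the closed leaf. Finish still gripping the heavier bush there, so that I can run in its clamp screw, and leave the other things on the bench where they are.

Things in the scene. Friction and masses are not known exactly. Their poses are not given: they have to be found in the camera images.
- jig: Drill jig fixed to the bench: aluminium base 160 x 144 x 14 mm, a pine block (56 x 111 x 41 mm) in its nest, two leaf rests at its front, hinge lugs at its back. Origin: on the bench straight below the bore, 85 mm behind the base's front edge; x points from the front back to the hinge, y along the hinge, z up. A black screw knob sticks out to y = -94 mm, 36 mm above the bench.
- leaf (a joint): The jig's hinged leaf, a steel plate 14 mm thick and 86 mm wide with the bore in it: angle in rad, 0 = fully down and level on its rests, growing as its front edge swings up and back; it stops at 1.5. A stiff friction hinge: it stays where it is left and takes only some 1 to 5 N near the front edge to push down.
- leaf_hinge (a point): Middle of the leaf's hinge axis (the jig's y direction), 64 mm above the bench, 60 mm behind the jig's origin. The leaf reaches 147 mm forward of it; its top face lies 7 mm above the axis and its underside 7 mm below when it is down.
- leaf_lip (a point): Point on the leaf's top face near its front edge, midway along y, where it can be pushed, 120 mm from the hinge axis; its x points along the leaf to the hinge, its z out of the top face. When the leaf is down it is 71 mm above the bench.
- bore (a point): Centre of the bore's mouth, at the top of a dark round collar (48 mm in diameter) that stands 12 mm proud of the leaf's top face, 60 mm from the hinge axis, straight above the jig's origin and 83 mm above the bench when the leaf is down. Its z is the bore's axis. The bore is 39 mm in diameter and goes right through collar and leaf, 26 mm.
- bush_1: Blackened guide bush standing on its shank end: shank 36 mm in diameter, 26 mm long, its last 4 mm tapered; above it a grooved head 50 mm in diameter, 24 mm high; 16 mm hole down the middle. Origin: centre of the shank's lower end, z up its axis. Same look as bush_2; either may stand in either place. One is at least 1.5 times as heavy as the other, both under 0.6 kg.
- bush_2: The other guide bush: shape, size, origin and axes as bush_1; which is heavier can only be felt. Fully home in the bore, the head's underside rests on the collar and the origin is 26 mm below the bore's mouth.
- mug: Bystander: a white mug behind the bushes at the right-hand edge of the bench, 83 x 113 mm with its handle, 93 mm high. Origin: centre of its underside.
- hex_key: Bystander: a hex key, 31 x 88 x 4 mm, lying on the bench between the two bushes. Origin: centre of its underside.
- offcut: Bystander: a pine offcut, 35 x 91 x 36 mm, on the bench to the left of the jig. Origin: centre of its underside.
- tray: Shallow open plywood tray for rejects, fixed on the bench between the jig and the bushes: 150 mm (x) by 106 mm (y), 20 mm high, walls and floor 6 mm thick, so its inner floor is 6 mm above the bench. Origin: centre of its underside.

How it is judged:
By the outcome, as a careful person would: the job done as asked, in the order asked, and still so for the second after the job is handed in, while the arm keeps its last pose, push and grip.
It also fails if it takes over 72 s, if anything falls off the work surface, if the arm or the gripper's body presses on something with over 40 N, if the wrist force passes 120 N, or if a joint passes its speed limit or range.

ROBOT

A 7-joint arm with a two-finger parallel gripper is mounted at the origin on the work surface; the furniture and walls round the work are solid. World frame = base frame: x ahead of the robot, y to its left, z up, the work surface at z = 0. Lengths are in m, angles in rad, forces in N, time in s.
With the tool pointing down it reaches from about 0.425 to 0.925 m from the base axis. Payload 6.8 kg.
Tool frame: the origin (TCP) lies at the centre of the arm's flange, where the gripper is bolted on; the fingertips stand 173 mm ahead of it and the grasp point (between the pads) lies 155 mm ahead of it; z points along the fingers, x is the direction in which the jaws open and shut, and the axes are right-handed (so a half turn about z gives the same grasp; the last joint's range is limited). The gripper opens to 85 mm and grips with 20 to 120 N. Pads are 22 mm wide; open, the fingers measure 114 mm over their backs; the gripper's body (76 mm by 85 mm) begins 54 mm behind the grasp point. The pads swing forward as they close: fully open they stand 13 mm farther back than shut.
Start: joints at [-1.255, 0.477, 0.022, 1.555, -0.011, 1.109, -0.083], TCP at [0.278, 0.615, 0.405] pointing down, gripper open.
Joint ranges: [-2.96, 2.96], [-0.34, 2.1], [-1.41, 1.46], [0.24, 2.44], [-1.37, 4.51], [0.17, 1.92], [-2.96, 2.96]. Speed limits (rad/s): [2.39, 2.39, 3.14, 3.14, 3.14, 3.14, 3.14].

INTERFACE

Orientations are given as a unit quaternion [x, y, z, w].
In Python, from cell import bot, snapshot, sign_off gives the robot as it stands.
- The arm moves only by the tool play_rows, never from a script. Its argument "commands" is a list of rows, each an object with "hand": the closure, from 0 (fully open) to 1 (shut); "travel": the shift along the tool's x, y, z in mm, a list of three; "turn": the turn, a rotation vector about the tool's x, y, z in rad, a list of three. In form: [{"hand": hand, "travel": [dx, dy, dz], "turn": [rx, ry, rz]}, ...]. A call has 1 to 5 rows; each row is the pose to reach, as a shift and turn from the pose commanded when the call began, along the tool's axes at that moment; what a row does not reach only later rows make up. A row lasts 1/12 s, in which the tool goes at most 41.7 mm and 7.16 degrees, less where a joint would pass 70% of its speed; a pose out of reach is approached as far as the arm can. A call with a gripper value outside its range is refused whole. The fingers move at their own pace and stop on an object; "squeeze" is the grip in N (left out, the last holds). Time passes only in rows, so rows that repeat a pose let the fingers close. It gives the time, the measured TCP pose, the force and the opening at its end, in the units of the state.
- bot.get_state(): the state, without advancing time (a new reading comes with each control period).
- snapshot(name): name is "side" or "top" or "wrist"; returns a dict with "frame" (384x512x3 uint8, red, green, blue), "depth" (384x512 float32, m along the optical axis (not along the pixel's ray), 0 where there is no reading), "vfov" (degrees; the focal length in pixels is half the picture's height over the tangent of half this angle, whatever the lens; pixels are square), "cx", "cy" (the principal point, pixels), "extrinsics" (4x4, takes a point from camera to world coordinates); the wrist camera has in their place "hand_eye" (4x4, takes a point from camera to tool coordinates, whose origin is the TCP and whose axes are the tool frame's). Camera axes: x right, y up, looking along -z (the intrinsics and any distortion apply to the point x, -y, -z); pixel columns grow to the right and rows downward; lengths in m; the calibration is good to about 2 mm. A picture is of the moment at which its call begins: read the wrist's pose just before it.
- sign_off(): hands the job in, once; it reports no verdict.
The state is a dict: "time": time; "q": joint angles; "dq": joint speeds; "effort": joint torques, N m; "position": TCP position; "ee_rot": TCP orientation; "force": force on the tool from outside, world axes, zero at the start; "moment": the same for the moment, N m; "gripper_width": finger opening in m.
Only numpy, scipy, OpenCV 4.12 (cv2) and the standard library are available. Lean on these libraries where they do the work, as an engineer would, in place of code of your own. Each camera call takes 0.05 s, during which the arm holds its last target.

## Working session

There is one attempt and no reset: what is moved stays moved. The work goes in short steps, Python scripts to look and compute and a tool call to move; the robot and the scene stay as the last step left them, time stands still between calls to the robot, and variables do not carry over. Pictures are saved under pics/ and viewed, and the job is handed in when it is done.

Besides the shell and the picture viewer there is one more tool, called by a JSON object that holds its "api" and its "payload", one argument or row to a line. play_rows: Moves the arm, as the interface text tells. Its arguments: {"type":"object","properties":{"commands":{"type":"array"},"squeeze":{"type":"number"}},"required":["commands"]}

```bash
mkdir -p pics; ls; cat > h.py <<'E'
import numpy as np,cv2
from cell import bot,snapshot
from scipy.spatial.transform import Rotation as R
def snap(n,f):
    st=bot.get_state(); s=snapshot(n)
    if 'extrinsics' in s: T=np.array(s['extrinsics'])
    else:
        B=np.eye(4);B[:3,:3]=R.from_quat(st['ee_rot']).as_matrix();B[:3,3]=st['position'];T=B@np.array(s['hand_eye'])
    s['T']=T; s['f']=192/np.tan(np.radians(s['vfov'])/2)
    cv2.imwrite(f'pics/{f}.png',cv2.cvtColor(s['frame'],cv2.COLOR_RGB2BGR))
    np.savez(f'{f}.npz',frame=s['frame'],depth=s['depth'],T=T,f=s['f'],cx=s['cx'],cy=s['cy'])
    return s
def pts(s):
    d=s['depth'];v,u=np.mgrid[0:384,0:512]
    P=np.stack([(u-s['cx'])*d/s['f'],-(v-s['cy'])*d/s['f'],-d],-1)
    return P@s['T'][:3,:3].T+s['T'][:3,3]
def ray(s,u,v,z):
    D=s['T'][:3,:3]@np.array([(u-s['cx'])/s['f'],-(v-s['cy'])/s['f'],-1]);o=s['T'][:3,3]
    return o+D*(z-o[2])/D[2]
def proj(s,p):
    c=s['T'][:3,:3].T@(np.array(p)-s['T'][:3,3]);return s['cx']+s['f']*c[0]/-c[2],s['cy']-s['f']*c[1]/-c[2]
E
python3 - <<'E'
from h import *
print(bot.get_state())
for n in['side','top','wrist']:
    s=snap(n,n+'0');print(n,s['T'].round(3),s['f'],s['cx'],s['cy'],[k for k in s])
E
```

```text
pics
{'time': 0.0, 'q': array([-1.25508952,  0.47779469,  0.02235236,  1.55642298, -0.01151958,
        1.10929096, -0.08311849]), 'dq': array([ 4.78822848e-04, -5.24873427e-05,  1.35896044e-03, -3.82571221e-04,
       -3.59586184e-04, -1.20461324e-04,  1.40322831e-03]), 'effort': array([-3.98763382e-05, -5.96450937e+01,  1.60707179e+00, -2.81196374e+01,
        1.22513555e-02,  9.20812832e-03,  1.02822770e-05]), 'position': array([0.27746846, 0.61504328, 0.40374132]), 'ee_rot': array([ 8.40014107e-01,  5.42563822e-01, -7.16424472e-04,  5.34597240e-04]), 'force': array([ 0.16353019, -0.16533584,  0.95666457]), 'moment': array([-0.04445488,  0.0309287 , -0.04091377]), 'gripper_width': 0.08560043709802297}
side [[ 0.446 -0.628  0.638  1.215]
 [ 0.895  0.3   -0.331 -0.285]
 [ 0.017  0.718  0.695  0.829]
 [ 0.     0.     0.     1.   ]] 383.80821104373985 256.3692444404093 197.1646181831916 ['frame', 'depth', 'vfov', 'cx', 'cy', 'extrinsics', 'T', 'f']
top [[-1.000e-03  9.880e-01 -1.520e-01  3.720e-01]
 [-1.000e+00 -0.000e+00  2.000e-03  9.600e-02]
 [ 2.000e-03  1.520e-01  9.880e-01  1.278e+00]
 [ 0.000e+00  0.000e+00  0.000e+00  1.000e+00]] 433.80503911682274 259.771370251661 199.06447284852428 ['frame', 'depth', 'vfov', 'cx', 'cy', 'extrinsics', 'T', 'f']
wrist [[ 0.411 -0.876 -0.253  0.213]
 [ 0.912  0.395  0.115  0.644]
 [-0.001 -0.278  0.961  0.373]
 [ 0.     0.     0.     1.   ]] 290.19589221628513 257.1942648236538 194.99391811933782 ['frame', 'depth', 'vfov', 'cx', 'cy', 'hand_eye', 'T', 'f']
```

View pics/top0.png

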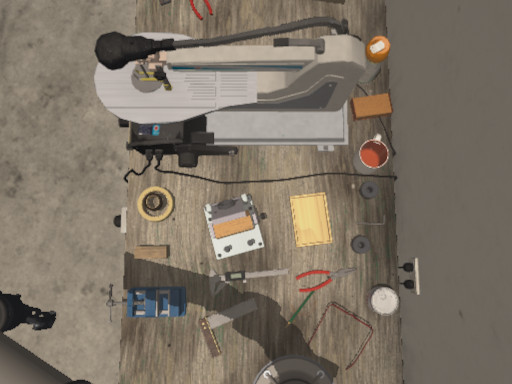

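View pics/side0.png

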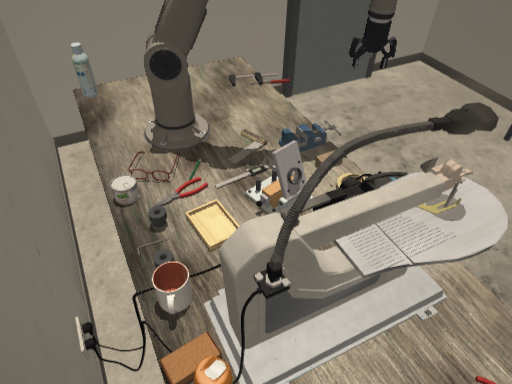

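View pics/wrist0.png

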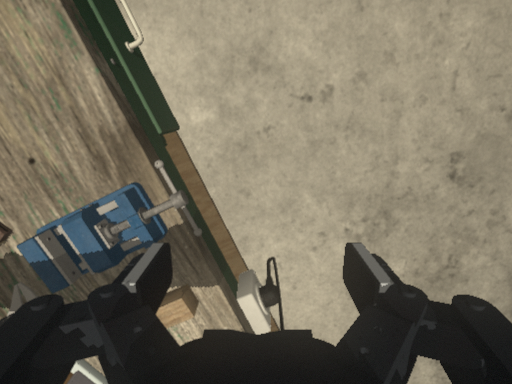

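The top view shows the jig at about (235,225), the tray at (311,219), the bushes at (368,189) and (361,244) with the hex key between them, and the mug at (374,153). I'll zoom in on this area and use the depth.

```bash
cat >> h.py <<'E'
def load(f):
    z=np.load(f+'.npz');return {k:z[k] if z[k].ndim else float(z[k]) for k in z.files}
def crop(s,f,u0,u1,v0,v1,k):
    cv2.imwrite(f'pics/{f}.png',cv2.cvtColor(cv2.resize(s['frame'][v0:v1,u0:u1],None,fx=k,fy=k,interpolation=cv2.INTER_CUBIC),cv2.COLOR_RGB2BGR))
E
python3 - <<'E'
from h import *
s=load('top0');crop(s,'top0c',190,400,130,280,3.8)
P=pts(s)
for n,(u,v) in dict(b1=(368,189),b2=(361,244),traym=(311,219),mug=(374,153)).items(): print(n,P[v,u].round(4),ray(s,u,v,.05).round(4))
t=load('side0');crop(t,'side0c',110,330,130,310,3.3)
for lab,(u0,u1,v0,v1) in dict(b1=(355,382,178,203),b2=(348,375,232,258)).items():
    Q=P[v0:v1,u0:u1];m=(Q[...,2]>.035)&(Q[...,2]<.06);q=Q[m];print(lab,m.sum(),np.c_[q.min(0),q.max(0),q.mean(0),np.median(q,0)].round(4))
# tray bounds
Q=P[185:255,280:340];m=(Q[...,2]>.014)&(Q[...,2]<.026);q=Q[m][:,:2].astype(np.float32);print('tray',cv2.minAreaRect(q),m.sum())
# jig heights
Q=P[190:262,200:272]
np.set_printoptions(linewidth=250)
print((Q[::3,::3,2]*1000).round().astype(int))
E
```

```text
b1 [ 0.5953 -0.226   0.0195] [ 0.5899 -0.2182  0.05  ]
b2 [ 0.4338 -0.1994  0.0199] [ 0.4323 -0.1923  0.05  ]
traym [ 0.5078 -0.0577  0.0072] [ 0.5033 -0.0526  0.05  ]
mug [ 0.7064 -0.2502  0.0121] [ 0.6964 -0.2398  0.05  ]
b1 233 [[ 0.564   0.6139  0.5878  0.5878]
 [-0.245  -0.1972 -0.2204 -0.2206]
 [ 0.0353  0.0558  0.0488  0.0492]]
b2 236 [[ 0.4071  0.4523  0.4294  0.4295]
 [-0.2154 -0.1671 -0.1909 -0.1906]
 [ 0.0378  0.056   0.049   0.0495]]
tray ((0.5057382583618164, -0.054541345685720444), (0.15016116201877594, 0.1067514419555664), 6.997241497039795) 364
[[  -2    0    1    0   -2    0    0   -1   -6    0    1    1   -2    0   -1    2    0   -1   -2    1   -1   -2    1    3]
 [  -1    2    4   -3    2   -1    1    0   -1   -2   -2    5    1    0   -1    5   -1   -2   -2    2   -2   -3    0   -1]
 [   2    7   -5    0    0    4    0   -1    2    3    3    3    1    1   73   76   15    3   -3   -2    4    1   -1    0]
 [   0    4    1   -1   -3    3    1    3   -3    1   68   71   79   83   73   72   66   -2   -2    1    1    2    2   -1]
 [  -2    1   -1    1   -4   -3   -2  112
[... 1719 characters left out ...]
 13 1278   15    9   16   11   18   16   15   61   60   14   14   15   16    1    0]
 [  -3    0    4    1    2   16   11   13   52   59   14   13   12   15   17   10   12   13    7   14   14   13   -6   -4]
 [   1    2    1    4    0    9   13   15   55   53   13   13    9   13   13   10   16   12   -5 1278    2    5   -1    1]
 [   3    2    1   -2   -1   15   13   19   15   18   18   18   11   13    3    1   -1   -3    4    0    0   -1   -1   -2]
 [   3   -2    0   -3    3   -2   16   14   14   15   17   -1    0   -2    5   -3   -3   -1   -4   -5   -1   -3   -2   -1]
 [   2   -2    3   -2    2   -4    9   -1   -3    1    3   -1    4    1   -4   -5   -3   -1   -1    2    0    3   -2   -2]]
```

View pics/top0c.png

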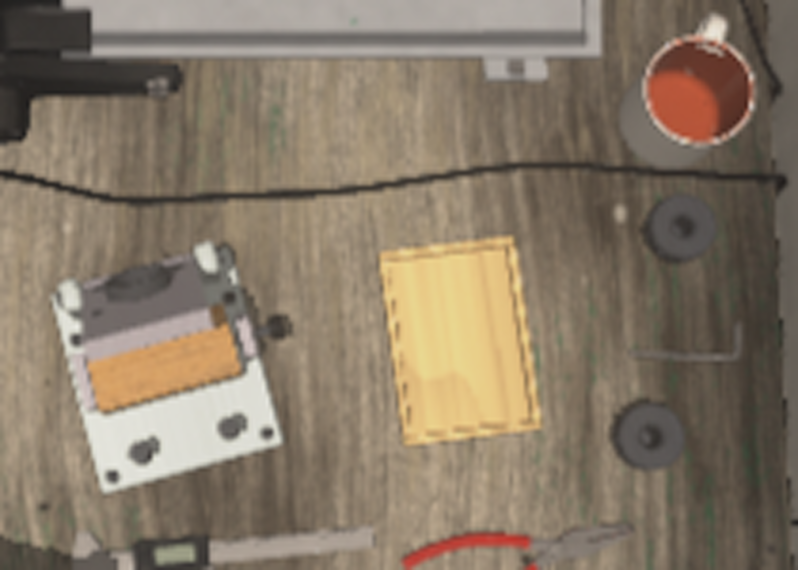

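View pics/side0c.png

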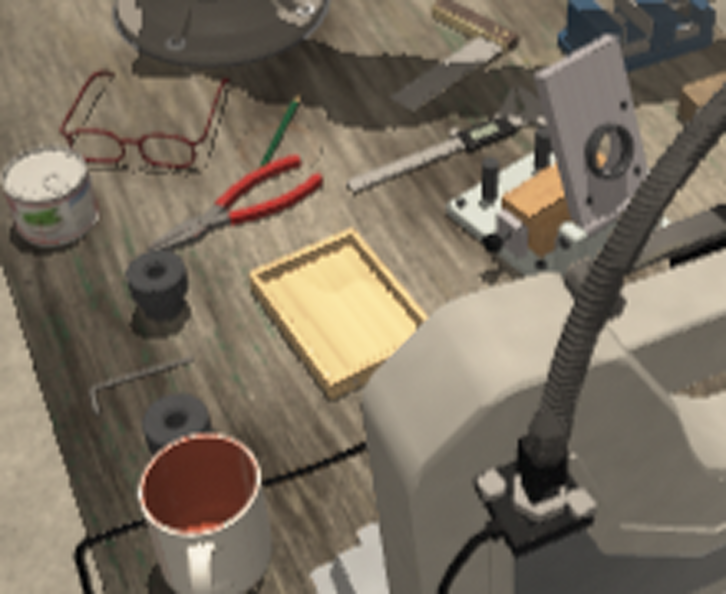

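```bash
python3 - <<'E'
from h import *
s=load('top0');P=pts(s)
hsv=cv2.cvtColor(s['frame'],cv2.COLOR_RGB2HSV)
m=((hsv[...,1]<40)&(hsv[...,2]>165)).astype(np.uint8); m[:185]=0;m[270:]=0;m[:,:200]=0;m[:,272:]=0
c=max(cv2.findContours(m,0,1)[0],key=cv2.contourArea)[:,0]
# front edge: bottom contour pixels between u 218..262
low=np.array([[u,max(c[c[:,0]==u][:,1])] for u in range(220,262) if (c[:,0]==u).any()],float); low[:,1]+=.5
W=np.array([ray(s,u,v,.014) for u,v in low])[:,:2]
vx,vy,x0,y0=cv2.fitLine(W.astype(np.float32),cv2.DIST_HUBER,0,.01,.01).ravel()
print('front line',vx,vy,x0,y0,'ang',np.degrees(np.arctan2(vy,vx)))
e=np.array([vx,vy]); e=e if e[1]>0 else -e
xh=np.array([e[1],-e[0]]); 
# side extents near the front
rows=c[(c[:,1]>225)]
W2=np.array([ray(s,u,v,.014) for u,v in rows])[:,:2]
a=(W2-[x0,y0])@e; print('y extents',a.min(),a.max(),a.max()-a.min())
ymid=(a.min()+a.max())/2
O=np.array([x0,y0])+ymid*e+.085*xh
print('origin',O,'yaw',np.degrees(np.arctan2(xh[1],xh[0])))
# leaf angle: points z>90mm in jig frame
Q=P[185:262,200:272].reshape(-1,3);J=np.c_[(Q[:,:2]-O)@xh,(Q[:,:2]-O)@e,Q[:,2]]
k=(J[:,2]>.09)&(J[:,2]<.22)&(abs(J[:,1])<.05);J=J[k]
for z in np.arange(.1,.21,.01):
    r=J[abs(J[:,2]-z)<.005]; 
    if len(r): print(round(z,3),len(r),np.percentile(r[:,0],[5,50,95]).round(4),r[:,1].min().round(3),r[:,1].max().round(3))
# rests & side check
for f,z in(('rests',.055),):
    Q=P[235:255,215:262].reshape(-1,3);J=np.c_[(Q[:,:2]-O)@xh,(Q[:,:2]-O)@e,Q[:,2]];r=J[(J[:,2]>.04)&(J[:,2]<.07)];print(r[r[:,0]<-.04].round(3))
E
```

```text
front line 0.2679049 -0.96344537 0.40882093 0.1489242 ang -74.460365
y extents -0.07019606342574847 0.07216270665323234 0.1423587700789808
origin [0.49045035 0.1726435 ] yaw 15.539634
0.1 22 [0.0481 0.0508 0.0552] -0.043 0.042
0.11 51 [0.0449 0.0534 0.0587] -0.034 0.042
0.12 23 [0.0396 0.0428 0.0558] -0.041 0.04
0.13 34 [0.0348 0.0387 0.0495] -0.041 0.042
0.14 77 [0.0311 0.0357 0.0444] -0.043 0.042
0.15 59 [0.0265 0.0298 0.0421] -0.042 0.042
0.16 38 [0.0216 0.0239 0.0259] -0.041 0.042
0.17 41 [0.0168 0.0194 0.0216] -0.041 0.043
0.18 46 [0.0124 0.0145 0.0171] -0.042 0.043
0.19 54 [-0.0062  0.009   0.0117] -0.041 0.042
0.2 194 [-0.0067  0.0004  0.0072] -0.043 0.043
[[-0.058 -0.032  0.056]
 [-0.059 -0.035  0.058]
 [-0.06  -0.037  0.064]
 [-0.06  -0.029  0.059]
 [-0.061 -0.031  0.058]
 [-0.061 -0.034  0.054]
 [-0.062 -0.037  0.055]
 [-0.063 -0.039  0.055]
 [-0.062 -0.028  0.054]
 [-0.063 -0.031  0.055]
 [-0.064 -0.033  0.057]
 [-0.066 -0.039  0.061]
 [-0.066 -0.041  0.054]
 [-0.065 -0.027  0.06 ]
 [-0.066 -0.03   0.059]
 [-0.067 -0.032  0.055]
 [-0.067 -0.035  0.056]
 [-0.068 -0.038  0.056]
 [-0.069 -0.041  0.058]
 [-0.069 -0.029  0.061]
 [-0.069 -0.032  0.06 ]
 [-0.07  -0.034  0.059]
 [-0.071 -0.037  0.06 ]
 [-0.071 -0.028  0.044]
 [-0.072 -0.031  0.055]
 [-0.073 -0.034  0.054]
 [-0.058  0.038  0.052]
 [-0.06   0.035  0.062]
 [-0.06   0.032  0.059]
 [-0.061  0.03   0.059]
 [-0.061  0.027  0.054]
 [-0.061  0.039  0.053]
 [-0.062  0.036  0.062]
 [-0.063  0.033  0.056]
 [-0.064  0.031  0.057]
 [-0.064  0.028  0.057]
 [-0.064  0.039  0.061]
 [-0.065  0.037  0.058]
 [-0.066  0.034  0.058]
 [-0.066  0.031  0.057]
 [-0.067  0.029  0.056]
 [-0.067  0.027  0.043]
 [-0.067  0.04   0.055]
 [-0.067  0.037  0.056]
 [-0.068  0.034  0.059]
 [-0.069  0.032  0.053]
 [-0.07   0.029  0.06 ]
 [-0.069  0.041  0.056]
 [-0.07   0.038  0.059]
 [-0.071  0.035  0.059]
 [-0.072  0.033  0.057]
 [-0.072  0.03   0.05 ]]
```

{"api": "play_rows", "payload": {
  "commands": [
    {"hand":1,"travel":[-21,33,0],"turn":[0,0,-0.11]},
    {"hand":1,"travel":[-43,67,0],"turn":[0,0,-0.22]},
    {"hand":1,"travel":[-65,101,0],"turn":[0,0,-0.33]},
    {"hand":1,"travel":[-86,134,0],"turn":[0,0,-0.44]},
    {"hand":1,"travel":[-108,168,0],"turn":[0,0,-0.55]}
  ]
}}

```text
time: 0.57
position: [0.3868, 0.4461, 0.4044]
ee_rot: [0.659, 0.752, -0.0, 0.0]
force: [1.4, 0.2, -0.2]
gripper_width: 0.0256
```

```bash
cat >> h.py <<'E'
O=np.array([.4905,.1726]);YAW=np.radians(15.5)
def jig(x,y): return O+np.array([x*np.cos(YAW)-y*np.sin(YAW),x*np.sin(YAW)+y*np.cos(YAW)])
def go(xyz,ang=None):
    """travel (mm) & turn to a TCP world pose; ang = world yaw of tool x in deg"""
    st=bot.get_state();M=R.from_quat(st['ee_rot']).as_matrix()
    print('t',round(st['time'],2),'pos',st['position'].round(4),'yaw',np.degrees(np.arctan2(M[1,0],M[0,0])).round(1),'tilt',M[:,2].round(4),'w',round(st['gripper_width'],4),'F',st['force'].round(1))
    print('q',st['q'].round(2))
    T=(M.T@(np.array(xyz)-st['position'])*1000).round(1)
    out=[T]
    if ang is not None:
        a=np.radians(ang);D=np.array([[np.cos(a),np.sin(a),0],[np.sin(a),-np.cos(a),0],[0,0,-1]])
        out.append(R.from_matrix(M.T@D).as_rotvec().round(4))
    print('travel',*out)
E
python3 -c "
from h import *
go([*jig(.065,0),.42],105.5)"
```

```text
t 0.57 pos [0.3868 0.4461 0.4044] yaw 97.6 tilt [-2.e-04 -3.e-04 -1.e+00] w 0.0256 F [ 1.4  0.2 -0.2]
q [-0.92  0.34 -0.05  1.76  0.02  1.04  0.72]
travel [-275.8  131.1  -15.5] [-0.0003  0.0003 -0.1384]
```

{"api": "play_rows", "payload": {
  "commands": [
    {"hand":1,"travel":[-34,16,-4],"turn":[0,0,-0.03]},
    {"hand":1,"travel":[-69,33,-8],"turn":[0,0,-0.06]},
    {"hand":1,"travel":[-103,49,-12],"turn":[0,0,-0.09]},
    {"hand":1,"travel":[-138,65,-15],"turn":[0,0,-0.12]},
    {"hand":1,"travel":[-172,82,-15],"turn":[0,0,-0.138]}
  ]
}}

```text
time: 0.98
position: [0.49, 0.2856, 0.4203]
ee_rot: [0.607, 0.795, 0.0, 0.0]
force: [0.8, 1.3, 0.5]
gripper_width: -0.0002
```

```bash
python3 -c "
from h import *
go([*jig(.065,0),.42],105.5)"
```

```text
t 0.98 pos [0.49   0.2856 0.4203] yaw 105.2 tilt [ 6.e-04  5.e-04 -1.e+00] w -0.0002 F [0.8 1.3 0.5]
q [-0.65  0.29  0.01  1.8  -0.    1.05  1.2 ]
travel [-108.8   35.8    0.3] [ 0.0007 -0.0003 -0.0049]
```

{"api": "play_rows", "payload": {
  "commands": [
    {"hand":1,"travel":[-36,12,0],"turn":[0,0,0]},
    {"hand":1,"travel":[-72,24,0],"turn":[0,0,-0.004]},
    {"hand":1,"travel":[-109,36,0],"turn":[0,0,-0.004]},
    {"hand":1,"travel":[-109,36,37],"turn":[0,0,-0.004]},
    {"hand":1,"travel":[-109,36,74],"turn":[0,0,-0.004]}
  ]
}}

```text
time: 1.4
position: [0.5549, 0.1885, 0.3469]
ee_rot: [0.609, 0.793, 0.002, 0.002]
force: [0.2, 0.8, -1.0]
gripper_width: -0.0
```

```bash
python3 - <<'E'
from h import *
go([*jig(.065,0),.345],105.5)
s=snap('side','side1');crop(s,'side1c',180,380,60,240,3.3)
c60=.06
for a in np.arange(1.2,-.01,-.1):
    x=.060-.116*np.cos(a)+.007*np.sin(a)+.011;z=.064+.116*np.sin(a)+.007*np.cos(a)
    print(round(a,2),'dy,dz from (65, .345):',round((x-.065)*1e3,1),round((.345-(z+.173))*1e3,1))
E
```

```text
t 1.4 pos [0.5549 0.1885 0.3469] yaw 105.0 tilt [ 0.0061  0.0013 -1.    ] w -0.0 F [ 0.2  0.8 -1. ]
q [-0.48  0.39  0.06  1.84 -0.03  0.91  1.42]
travel [ 1.9 -1.3  1.9] [ 0.0062  0.0004 -0.0086]
1.2 dy,dz from (65, .345): -29.5 -2.7
1.1 dy,dz from (65, .345): -40.4 1.4
1.0 dy,dz from (65, .345): -50.8 6.6
0.9 dy,dz from (65, .345): -60.6 12.8
0.8 dy,dz from (65, .345): -69.8 19.9
0.7 dy,dz from (65, .345): -78.2 27.9
0.6 dy,dz from (65, .345): -85.8 36.7
0.5 dy,dz from (65, .345): -92.4 46.2
0.4 dy,dz from (65, .345): -98.1 56.4
0.3 dy,dz from (65, .345): -102.8 67.0
0.2 dy,dz from (65, .345): -106.3 78.1
0.1 dy,dz from (65, .345): -108.7 89.5
-0.0 dy,dz from (65, .345): -110.0 101.0
```

View pics/side1c.png

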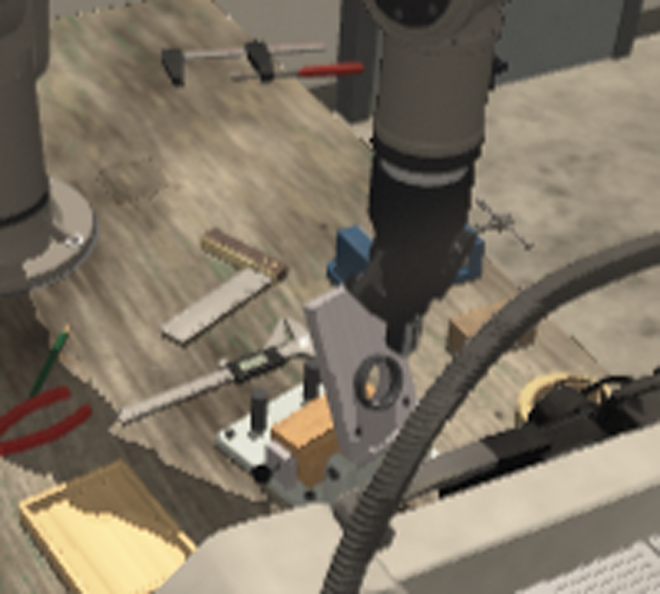

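{"api": "play_rows", "payload": {
  "commands": [
    {"hand":1,"travel":[2,-15,1],"turn":[0,0,0]},
    {"hand":1,"travel":[2,-30,1],"turn":[0,0,-0.008]},
    {"hand":1,"travel":[2,-42,4],"turn":[0,0,-0.008]},
    {"hand":1,"travel":[2,-52,9],"turn":[0,0,-0.008]},
    {"hand":1,"travel":[2,-62,16],"turn":[0,0,-0.008]}
  ]
}}

```text
time: 1.87
position: [0.4925, 0.1777, 0.3313]
ee_rot: [0.603, 0.798, 0.002, 0.001]
force: [-0.1, 0.9, 3.4]
gripper_width: -0.0
```

```bash
python3 - <<'E'
from h import *
go([*jig(.065-.0698,0),.345-.0199],105.5)
s=snap('side','side2');crop(s,'side2c',180,380,60,240,3.3)
E
```

```text
t 1.87 pos [0.4925 0.1777 0.3313] yaw 105.9 tilt [ 0.0031  0.0015 -1.    ] w -0.0 F [-0.1  0.9  3.4]
q [-0.5   0.32  0.05  1.99 -0.02  0.83  1.4 ]
travel [-4.3 -8.1  6.2] [ 0.0033 -0.0006  0.0064]
```

View pics/side2c.png

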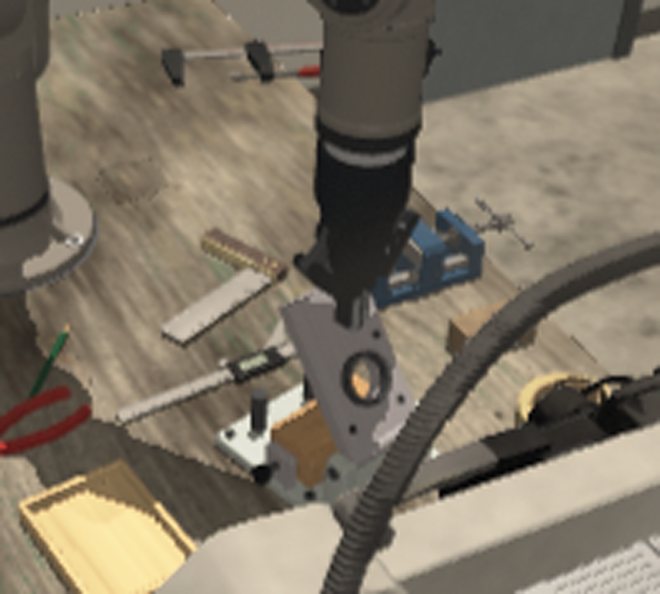

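{"api": "play_rows", "payload": {
  "commands": [
    {"hand":1,"travel":[-2,-8,6],"turn":[0,0,0]},
    {"hand":1,"travel":[-4,-16,14],"turn":[0,0,0.006]},
    {"hand":1,"travel":[-4,-24,23],"turn":[0,0,0.006]},
    {"hand":1,"travel":[-4,-31,32],"turn":[0,0,0.006]},
    {"hand":1,"travel":[-4,-36,42],"turn":[0,0,0.006]}
  ]
}}

```text
time: 2.33
position: [0.4581, 0.1633, 0.2874]
ee_rot: [0.606, 0.796, 0.0, -0.0]
force: [-0.7, 1.2, 2.4]
gripper_width: 0.0002
```

```bash
python3 - <<'E'
from h import *
go([*jig(.065-.110,0),.345-.101],105.5)
E
```

```text
t 2.33 pos [0.4581 0.1633 0.2874] yaw 105.5 tilt [ 1.e-04  2.e-04 -1.e+00] w 0.0002 F [-0.7  1.2  2.4]
q [-0.51  0.33  0.04  2.11 -0.02  0.71  1.39]
travel [  0.3 -11.3  43.4] [ 0.0001 -0.0001 -0.0005]
```

{"api": "play_rows", "payload": {
  "commands": [
    {"hand":1,"travel":[0,-4,11],"turn":[0,0,0]},
    {"hand":1,"travel":[0,-8,22],"turn":[0,0,0]},
    {"hand":1,"travel":[0,-10,33],"turn":[0,0,0]},
    {"hand":1,"travel":[0,-11,40],"turn":[0,0,0]},
    {"hand":1,"travel":[0,-11,44],"turn":[0,0,0]}
  ]
}}

```text
time: 2.75
position: [0.4474, 0.1602, 0.2439]
ee_rot: [0.606, 0.796, -0.001, -0.001]
force: [-19.8, -6.2, 73.3]
gripper_width: 0.0003
```

```bash
python3 - <<'E'
from h import *
go([*jig(.065-.110,0),.345-.101],105.5)
E
```

```text
t 2.75 pos [0.4474 0.1602 0.2439] yaw 105.5 tilt [-0.003  -0.0013 -1.    ] w 0.0003 F [-19.8  -6.2  73.3]
q [-0.5   0.39  0.03  2.16 -0.02  0.6   1.39]
travel [ 0.4 -0.2 -0.1] [-0.0033  0.0004 -0.0006]
```

Contact force reached 73 N, so the leaf is seated. I'm backing off straight away to check it.

{"api": "play_rows", "payload": {
  "commands": [
    {"hand":1,"travel":[0,0,-6],"turn":[0,0,0]},
    {"hand":1,"travel":[0,0,-30],"turn":[0,0,0]},
    {"hand":1,"travel":[0,-20,-65],"turn":[0,0,0]},
    {"hand":1,"travel":[0,-20,-100],"turn":[0,0,0]},
    {"hand":0,"travel":[0,-20,-135],"turn":[0,0,0]}
  ]
}}

```text
time: 3.17
position: [0.4275, 0.1544, 0.3796]
ee_rot: [0.606, 0.796, -0.001, -0.001]
force: [0.5, 0.1, 0.1]
gripper_width: 0.0111
```

```bash
python3 - <<'E'
from h import *
go([*jig(.065-.110,0),.345-.101],105.5)
s=snap('side','side3');crop(s,'side3c',180,380,60,240,3.3)
w=snap('wrist','wrist3')
E
```

```text
t 3.17 pos [0.4275 0.1544 0.3796] yaw 105.5 tilt [-0.0025 -0.0015 -1.    ] w 0.0111 F [0.5 0.1 0.1]
q [-0.53  0.14  0.05  2.09 -0.01  0.91  1.37]
travel [  0.9  20.9 135.6] [-0.0028  0.0008 -0.0006]
```

View pics/side3c.png

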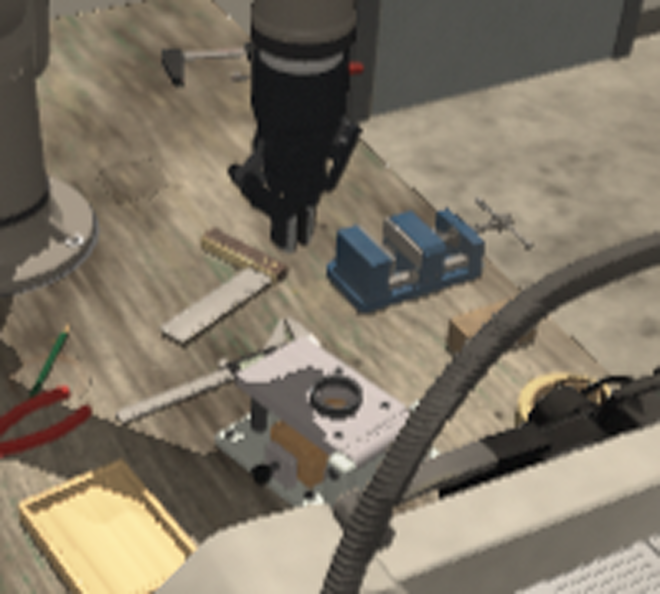

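View pics/wrist3.png

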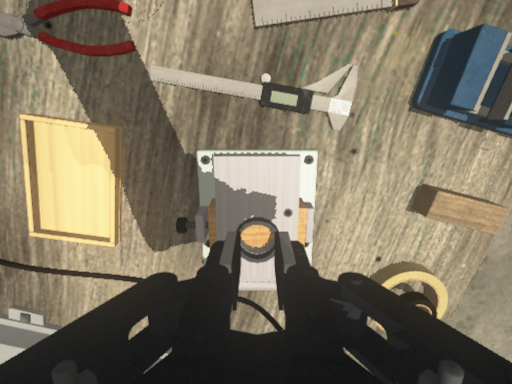

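{"api": "play_rows", "payload": {
  "commands": [
    {"hand":0,"travel":[0,35,0],"turn":[0,0,0]},
    {"hand":0,"travel":[0,70,0],"turn":[0,0,0]},
    {"hand":0,"travel":[0,70,0],"turn":[0,0,0]},
    {"hand":0,"travel":[0,70,0],"turn":[0,0,0]}
  ]
}}

```text
time: 3.6
position: [0.4972, 0.1739, 0.3777]
ee_rot: [0.606, 0.796, -0.001, -0.0]
force: [-0.6, 0.1, -0.1]
gripper_width: 0.0749
```

```bash
python3 - <<'E'
from h import *
go([*jig(.065-.110,0),.345-.101],105.5)
w=snap('wrist','wrist4');crop(w,'wrist4c',180,340,70,250,3.3)
P=pts(w)
t=snap('top','top4')
E
```

```text
t 3.6 pos [0.4972 0.1739 0.3777] yaw 105.4 tilt [-0.0012 -0.001  -1.    ] w 0.0749 F [-0.6  0.1 -0.1]
q [-0.51  0.26  0.06  1.94 -0.02  0.94  1.4 ]
travel [  0.6 -51.6 133.8] [-0.0015  0.0007 -0.0012]
```

View pics/wrist4c.png

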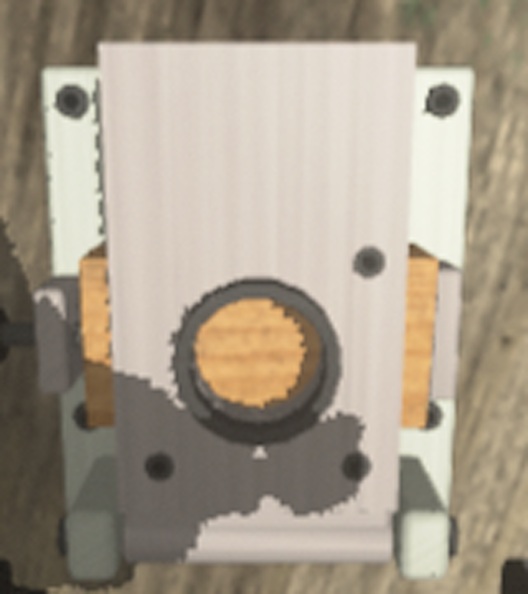

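```bash
python3 - <<'E'
from h import *
w=load('wrist4');P=pts(w)
m=(abs(P[...,2]-.083)<.005)
m[:150]=0;m[215:]=0;m[:,:225]=0;m[:,295:]=0
q=P[m];print(m.sum(),q.mean(0),np.median(q[:,2]))
c=q[:,:2]
print('box',cv2.minEnclosingCircle(c.astype(np.float32)))
# ring fit: radius annulus 19.5-24
from scipy.optimize import least_squares
f=lambda p:np.maximum(0,np.hypot(*(c-p).T)-.024)+np.maximum(0,.0195-np.hypot(*(c-p).T))
r=least_squares(f,c.mean(0),loss='soft_l1',f_scale=.001);print('bore depth ',r.x, abs(r.fun).mean())
# colour: wood disc & dark ring with rays
g=cv2.cvtColor(w['frame'],cv2.COLOR_RGB2GRAY)
# mouth points by hand from crop
pp=[(192,353),(323,355),(258,296),(222,306),(296,306)]
W=np.array([ray(w,180+u/3.3,70+v/3.3,.083)[:2] for u,v in pp])
fit=least_squares(lambda p:np.hypot(*(W-p[:2]).T)-p[2],[*W.mean(0),.0195]);print('mouth',fit.x)
op=[(173,360),(340,360),(256,279),(200,300),(314,300)]
W=np.array([ray(w,180+u/3.3,70+v/3.3,.083)[:2] for u,v in op])
fit=least_squares(lambda p:np.hypot(*(W-p[:2]).T)-p[2],[*W.mean(0),.024]);print('outer',fit.x)
# leaf plane
Q=P[90:145,222:296].reshape(-1,3);A=np.c_[Q[:,:2],np.ones(len(Q))];k=np.linalg.lstsq(A,Q[:,2],rcond=None)[0];print('leaf plane',k,Q[:,2].mean())
# top cam wood pts
t=load('top4');crop(t,'top4c',190,290,180,270,6)
Pt=pts(t);Q=Pt[232:245,226:245].reshape(-1,3);print('top leaf z',np.median(Q[:,2]))
E
```

```text
746 [0.48824598 0.17161571 0.08226588] 0.08244661003049361
box ((0.4884728789329529, 0.1716114729642868), 0.023996032774448395)
bore depth  [0.48827567 0.17155706] 1.5461533151570242e-05
mouth [0.48756612 0.17164256 0.01857489]
outer [0.48799082 0.17143135 0.02358927]
leaf plane [-0.02432841 -0.00920077  0.08357344] 0.07157366355584006
top leaf z 0.6544412201817398
```

View pics/top4c.png

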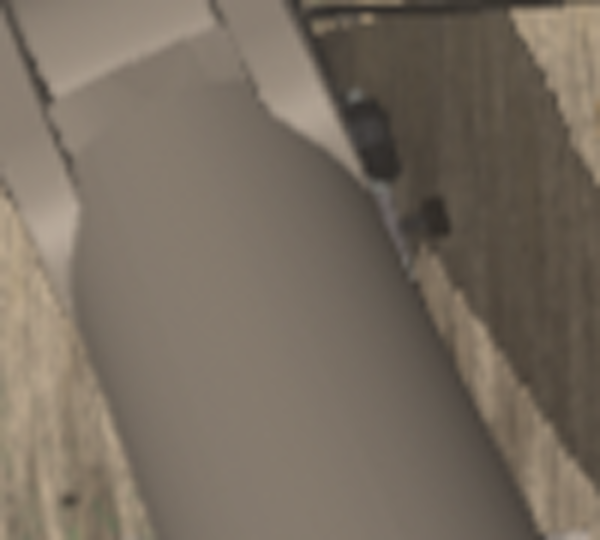

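The leaf is down: its top face reads 71.6 mm at the front and the bore ring is at (0.488, 0.1716). Next I go above the nearer bush (0.429, -0.191).

```bash
python3 - <<'E'
from h import *
go([.4294,-.191,.36],90)
E
```

```text
t 3.7 pos [0.4956 0.1735 0.3777] yaw 105.5 tilt [-0.0023 -0.0012 -1.    ] w 0.0852 F [-0.2 -0.7 -0.1]
q [-0.51  0.26  0.06  1.94 -0.02  0.94  1.4 ]
travel [-333.6 -160.9   18.3] [-0.0025  0.0009  0.2699]
```

{"api": "play_rows", "payload": {
  "commands": [
    {"hand":0,"travel":[-33,-16,0],"turn":[0,0,0.03]},
    {"hand":0,"travel":[-67,-32,0],"turn":[0,0,0.06]},
    {"hand":0,"travel":[-100,-48,0],"turn":[0,0,0.09]},
    {"hand":0,"travel":[-133,-64,0],"turn":[0,0,0.12]},
    {"hand":0,"travel":[-167,-80,0],"turn":[0,0,0.15]}
  ]
}}

```text
time: 4.12
position: [0.4618, -0.0099, 0.3785]
ee_rot: [0.664, 0.748, -0.0, -0.0]
force: [0.4, -0.1, -0.6]
gripper_width: 0.0858
```

```bash
python3 - <<'E'
from h import *
go([.4294,-.191,.36],90)
E
```

```text
t 4.12 pos [ 0.4618 -0.0099  0.3785] yaw 96.8 tilt [-1.e-03  3.e-04 -1.e+00] w 0.0858 F [ 0.4 -0.1 -0.6]
q [-0.28  0.15  0.19  2.08 -0.04  0.91  1.62]
travel [-175.9  -53.7   18.5] [-0.0009 -0.0004  0.1194]
```

{"api": "play_rows", "payload": {
  "commands": [
    {"hand":0,"travel":[-36,-11,0],"turn":[0,0,0.03]},
    {"hand":0,"travel":[-72,-22,0],"turn":[0,0,0.06]},
    {"hand":0,"travel":[-108,-33,0],"turn":[0,0,0.09]},
    {"hand":0,"travel":[-144,-44,10],"turn":[0,0,0.12]},
    {"hand":0,"travel":[-176,-54,18],"turn":[0,0,0.12]}
  ]
}}

```text
time: 4.53
position: [0.4293, -0.1915, 0.3607]
ee_rot: [0.708, 0.706, 0.0, 0.0]
force: [1.0, -0.4, -0.4]
gripper_width: 0.0852
```

{"api": "play_rows", "payload": {
  "commands": [
    {"hand":0,"travel":[0,0,0],"turn":[0,0,0]}
  ]
}}

```text
time: 4.62
position: [0.4275, -0.1953, 0.3596]
ee_rot: [0.71, 0.704, -0.002, -0.0]
force: [-0.7, -0.3, -0.5]
gripper_width: 0.0852
```

```bash
python3 - <<'E'
from h import *
go([.4294,-.191,.36],90)
w=snap('wrist','wrist5');P=pts(w)
Q=P[...,2];m=(abs(Q-.05)<.006)&(abs(P[...,0]-.4294)<.045)&(abs(P[...,1]+.191)<.045)
q=P[m];c=q[:,:2];print(m.sum(),q.mean(0),cv2.minEnclosingCircle(c.astype(np.float32)))
from scipy.optimize import least_squares
f=lambda p:np.maximum(0,np.hypot(*(c-p).T)-.025)+np.maximum(0,.008-np.hypot(*(c-p).T))
r=least_squares(f,c.mean(0),loss='soft_l1',f_scale=.001);print(r.x)
E
```

```text
t 4.62 pos [ 0.4275 -0.1953  0.3596] yaw 89.5 tilt [-0.0028 -0.0016 -1.    ] w 0.0852 F [-0.7 -0.3 -0.5]
q [-0.01  0.2   0.35  2.1  -0.08  0.86  1.95]
travel [ 4.3  1.8 -0.4] [-0.0028  0.0016 -0.0091]
1708 [ 0.42834265 -0.19283007  0.04924873] ((0.42953529953956604, -0.19289767742156982), 0.025215573608875275)
[ 0.42920877 -0.19275819]
```

View pics/wrist5.png

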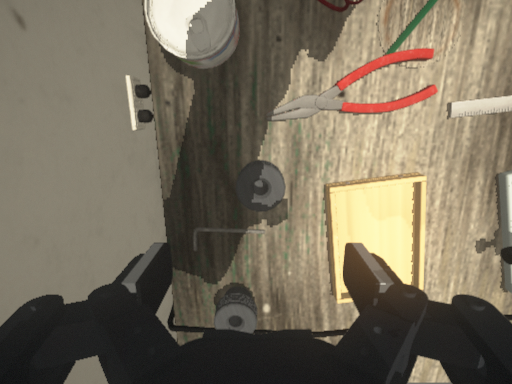

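{"api": "play_rows", "payload": {
  "commands": [
    {"hand":0,"travel":[2.5,1.7,40],"turn":[0,0,0]},
    {"hand":0,"travel":[2.5,1.7,80],"turn":[0,0,0]},
    {"hand":0,"travel":[2.5,1.7,120],"turn":[0,0,0]},
    {"hand":0,"travel":[2.5,1.7,150],"turn":[0,0,0]},
    {"hand":0,"travel":[2.5,1.7,168],"turn":[0,0,0]}
  ]
}}

```text
time: 5.08
position: [0.4314, -0.1851, 0.1898]
ee_rot: [0.706, 0.708, -0.001, -0.002]
force: [0.2, -0.1, -0.0]
gripper_width: 0.0858
```

{"api": "play_rows", "payload": {
  "commands": [
    {"hand":0.3,"travel":[0,0,0],"turn":[0,0,0]},
    {"hand":0.6,"travel":[0,0,0],"turn":[0,0,0]},
    {"hand":1,"travel":[0,0,0],"turn":[0,0,0]},
    {"hand":1,"travel":[0,0,0],"turn":[0,0,0]},
    {"hand":1,"travel":[0,0,0],"turn":[0,0,0]}
  ],
  "squeeze": 40
}}

```text
time: 5.5
position: [0.4336, -0.1872, 0.1944]
ee_rot: [0.707, 0.707, 0.001, 0.001]
force: [-1.0, -0.2, 6.7]
gripper_width: 0.0489
```

```bash
python3 - <<'E'
from h import *
go([.4292,-.1928,.19],90)
print(bot.get_state()['moment'])
E
```

```text
t 5.5 pos [ 0.4336 -0.1872  0.1944] yaw 90.0 tilt [ 3.1e-03 -5.0e-04 -1.0e+00] w 0.0489 F [-1.  -0.2  6.7]
q [ 0.08  0.49  0.24  2.2  -0.25  0.47  2.09]
travel [-5.6 -4.4  4.4] [0.0031 0.0005 0.0003]
[0.01230566 0.20864656 0.01571413]
```

```bash
python3 - <<'E'
from h import *
w=snap('wrist','wrist6');s=snap('side','side6');crop(s,'side6c',90,230,120,290,3.4)
E
```

View pics/wrist6.png

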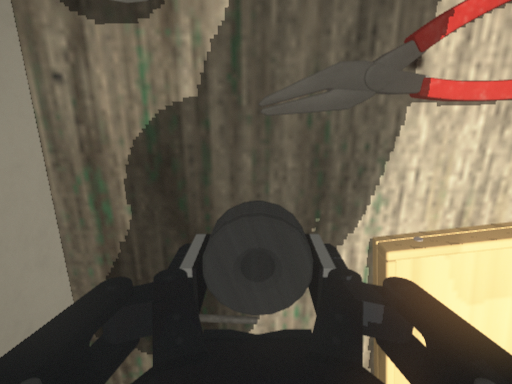

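View pics/side6c.png

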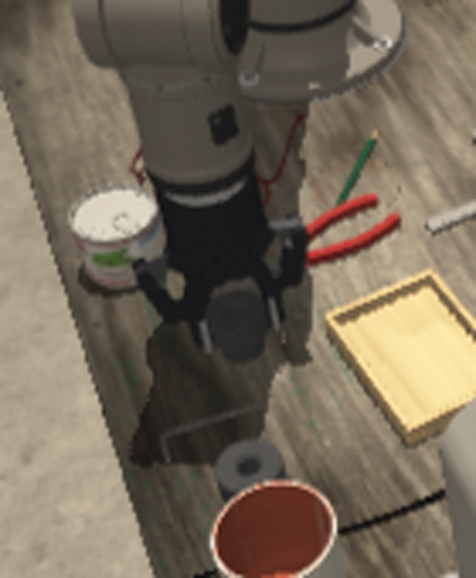

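{"api": "play_rows", "payload": {
  "commands": [
    {"hand":1,"travel":[0,0,0],"turn":[0,0,0]},
    {"hand":1,"travel":[0,0,-10],"turn":[0,0,0]},
    {"hand":1,"travel":[0,0,-25],"turn":[0,0,0]},
    {"hand":1,"travel":[0,0,-40],"turn":[0,0,0]},
    {"hand":1,"travel":[0,0,-45],"turn":[0,0,0]}
  ],
  "squeeze": 60
}}

```text
time: 6.02
position: [0.4334, -0.1872, 0.2401]
ee_rot: [0.707, 0.707, 0.001, 0.001]
force: [-0.1, -0.2, -3.2]
gripper_width: 0.0487
```

{"api": "play_rows", "payload": {
  "commands": [
    {"hand":1,"travel":[0,0,0],"turn":[0,0,0]},
    {"hand":1,"travel":[0,0,0],"turn":[0,0,0]},
    {"hand":1,"travel":[0,0,0],"turn":[0,0,0]},
    {"hand":1,"travel":[0,0,0],"turn":[0,0,0]},
    {"hand":1,"travel":[0,0,0],"turn":[0,0,0]}
  ]
}}

```text
time: 6.43
position: [0.4326, -0.187, 0.2371]
ee_rot: [0.707, 0.707, -0.0, -0.001]
force: [-0.4, 0.7, -2.9]
gripper_width: 0.0483
```

{"api": "play_rows", "payload": {
  "commands": [
    {"hand":1,"travel":[0,0,0],"turn":[0,0,0]}
  ]
}}

```text
time: 6.52
position: [0.4327, -0.1871, 0.2372]
ee_rot: [0.707, 0.707, -0.0, -0.0]
force: [0.2, 0.0, -1.3]
gripper_width: 0.0483
```

{"api": "play_rows", "payload": {
  "commands": [
    {"hand":1,"travel":[0,0,0],"turn":[0,0,0]}
  ]
}}

```text
time: 6.6
position: [0.4328, -0.1871, 0.2373]
ee_rot: [0.707, 0.707, -0.0, -0.0]
force: [0.8, -0.5, -2.0]
gripper_width: 0.0486
```

{"api": "play_rows", "payload": {
  "commands": [
    {"hand":1,"travel":[0,0,0],"turn":[0,0,0]}
  ]
}}

```text
time: 6.68
position: [0.4328, -0.1871, 0.2375]
ee_rot: [0.707, 0.707, -0.0, -0.0]
force: [0.2, -1.3, -1.7]
gripper_width: 0.0484
```

```bash
python3 - <<'E'
from h import *
F=[]
for i in range(4):
    w=snap('wrist','wrist7');st=bot.get_state();F.append(st['force']);print(st['time'],st['force'].round(2),st['moment'].round(3),st['position'].round(4),st['gripper_width'])
print(np.mean(F,0))
s=snap('side','side7');crop(s,'side7c',90,230,120,290,3.4)
E
```

```text
6.7333 [-0.16  0.04 -2.19] [-0.029  0.004 -0.036] [ 0.4329 -0.1871  0.2375] 0.04848416526790929
6.7833 [-0.43  0.02 -1.95] [-0.059  0.023  0.051] [ 0.4329 -0.1871  0.2376] 0.048532514154228955
6.8333 [ 0.5  -0.87 -1.41] [-0.023 -0.009  0.026] [ 0.4329 -0.1871  0.2376] 0.0484316998913027
6.8833 [-0.91 -0.25 -1.97] [-0.021 -0.039  0.021] [ 0.4329 -0.1872  0.2376] 0.0487267268227192
[-0.24785908 -0.26694658 -1.87969571]
```

View pics/wrist7.png

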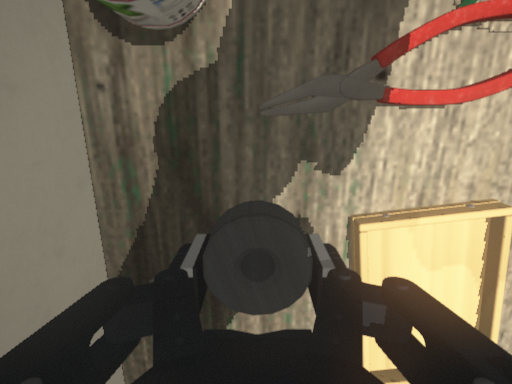

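View pics/side7c.png

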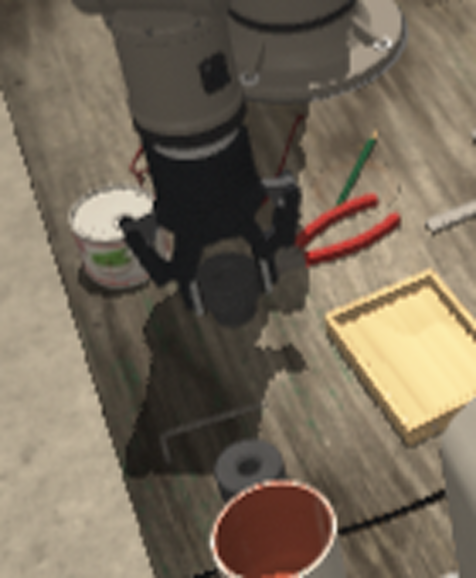

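{"api": "play_rows", "payload": {
  "commands": [
    {"hand":1,"travel":[0,0,15],"turn":[0,0,0]},
    {"hand":1,"travel":[0,0,30],"turn":[0,0,0]},
    {"hand":1,"travel":[0,0,40],"turn":[0,0,0]},
    {"hand":1,"travel":[0,0,43],"turn":[0,0,0]},
    {"hand":1,"travel":[0,0,43],"turn":[0,0,0]}
  ]
}}

```text
time: 7.35
position: [0.4328, -0.1872, 0.1947]
ee_rot: [0.707, 0.707, -0.0, -0.001]
force: [0.2, 0.2, -2.6]
gripper_width: 0.0484
```

{"api": "play_rows", "payload": {
  "commands": [
    {"hand":1,"travel":[0,0,0],"turn":[0,0,0]},
    {"hand":1,"travel":[0,0,0],"turn":[0,0,0]}
  ]
}}

```text
time: 7.52
position: [0.433, -0.1872, 0.1948]
ee_rot: [0.707, 0.707, 0.0, 0.0]
force: [-0.3, -0.2, -2.5]
gripper_width: 0.0484
```

```bash
python3 - <<'E'
from h import *
go([.4292,-.1928,.19],90)
E
```

```text
t 7.52 pos [ 0.433  -0.1872  0.1948] yaw 90.0 tilt [ 2.e-04 -1.e-04 -1.e+00] w 0.0484 F [-0.3 -0.2 -2.5]
q [ 0.08  0.49  0.24  2.2  -0.25  0.48  2.09]
travel [-5.6 -3.8  4.8] [0.0002 0.0001 0.0001]
```

{"api": "play_rows", "payload": {
  "commands": [
    {"hand":1,"travel":[0,0,1],"turn":[0,0,0]},
    {"hand":1,"travel":[0,0,2],"turn":[0,0,0]}
  ]
}}

```text
time: 7.68
position: [0.4332, -0.1874, 0.1943]
ee_rot: [0.707, 0.707, 0.001, -0.0]
force: [-8.9, 3.3, 42.1]
gripper_width: 0.0486
```

```bash
python3 - <<'E'
from h import *
go([.4292,-.1928,.19],90)
E
```

```text
t 7.68 pos [ 0.4332 -0.1874  0.1943] yaw 90.0 tilt [ 7.e-04  8.e-04 -1.e+00] w 0.0486 F [-8.9  3.3 42.1]
q [ 0.08  0.49  0.24  2.2  -0.25  0.48  2.09]
travel [-5.4 -4.   4.3] [ 0.0007 -0.0008 -0.0003]
```

{"api": "play_rows", "payload": {
  "commands": [
    {"hand":1,"travel":[0,0,-1],"turn":[0,0,0]},
    {"hand":0.3,"travel":[0,0,-1],"turn":[0,0,0]},
    {"hand":0,"travel":[0,0,-1],"turn":[0,0,0]},
    {"hand":0,"travel":[0,0,-1],"turn":[0,0,0]},
    {"hand":0,"travel":[0,0,-1],"turn":[0,0,0]}
  ]
}}

```text
time: 8.1
position: [0.433, -0.1871, 0.1936]
ee_rot: [0.707, 0.707, -0.0, 0.0]
force: [-0.1, -0.3, -0.2]
gripper_width: 0.0855
```

{"api": "play_rows", "payload": {
  "commands": [
    {"hand":0,"travel":[0,0,0],"turn":[0,0,0]},
    {"hand":0,"travel":[0,0,-30],"turn":[0,0,0]},
    {"hand":0,"travel":[0,0,-65],"turn":[0,0,0]},
    {"hand":0,"travel":[0,0,-105],"turn":[0,0,0]},
    {"hand":0,"travel":[0,0,-145],"turn":[0,0,0]}
  ]
}}

```text
time: 8.52
position: [0.4323, -0.1871, 0.3398]
ee_rot: [0.707, 0.707, -0.001, -0.001]
force: [0.9, -0.2, 0.6]
gripper_width: 0.0852
```

```bash
python3 - <<'E'
from h import *
go([.588,-.2205,.34],90)
w=snap('wrist','wrist8');P=pts(w)
from scipy.optimize import least_squares
for g in([.432,-.187],[.588,-.2205]):
    m=(abs(P[...,2]-.05)<.006)&(np.hypot(P[...,0]-g[0],P[...,1]-g[1])<.045);c=P[m][:,:2];print(m.sum())
    f=lambda p:np.maximum(0,np.hypot(*(c-p).T)-.025)+np.maximum(0,.008-np.hypot(*(c-p).T))
    r=least_squares(f,c.mean(0),loss='soft_l1',f_scale=.001);print(r.x,cv2.minEnclosingCircle(c.astype(np.float32)))
E
```

```text
t 8.52 pos [ 0.4323 -0.1871  0.3398] yaw 90.0 tilt [-0.002 -0.    -1.   ] w 0.0852 F [ 0.9 -0.2  0.6]
q [-0.04  0.23  0.36  2.11 -0.11  0.82  1.96]
travel [-33.4 155.7  -0.5] [-0.002   0.     -0.0002]
1985
[ 0.42906211 -0.18729958] ((0.4292078912258148, -0.18736495077610016), 0.02513086050748825)
718
[ 0.58771128 -0.22291756] ((0.5866262912750244, -0.2228560894727707), 0.024732522666454315)
```

View pics/wrist8.png

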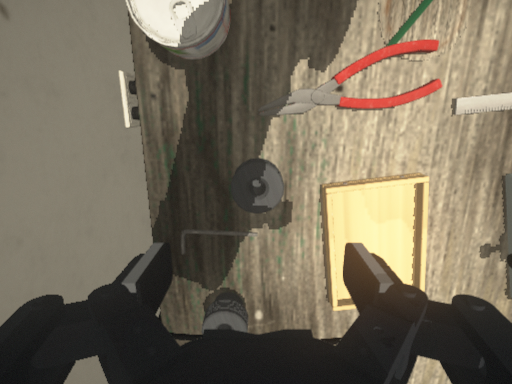

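{"api": "play_rows", "payload": {
  "commands": [
    {"hand":0,"travel":[-9,40,0],"turn":[0,0,0]},
    {"hand":0,"travel":[-18,80,0],"turn":[0,0,0]},
    {"hand":0,"travel":[-27,120,0],"turn":[0,0,0]},
    {"hand":0,"travel":[-36,155,0],"turn":[0,0,0]},
    {"hand":0,"travel":[-36,155,0],"turn":[0,0,0]}
  ]
}}

```text
time: 8.98
position: [0.5937, -0.223, 0.3382]
ee_rot: [0.706, 0.708, 0.001, 0.002]
force: [0.1, 0.1, 1.2]
gripper_width: 0.0854
```

{"api": "play_rows", "payload": {
  "commands": [
    {"hand":0,"travel":[0,0,0],"turn":[0,0,0]},
    {"hand":0,"travel":[0,0,0],"turn":[0,0,0]}
  ]
}}

```text
time: 9.15
position: [0.5873, -0.2232, 0.3378]
ee_rot: [0.707, 0.707, -0.001, -0.001]
force: [0.1, -0.0, -1.1]
gripper_width: 0.0853
```

```bash
python3 - <<'E'
from h import *
go([.588,-.2229,.1946],90)
w=snap('wrist','wrist9');P=pts(w)
from scipy.optimize import least_squares
for g in([.588,-.2225],):
    m=(abs(P[...,2]-.05)<.006)&(np.hypot(P[...,0]-g[0],P[...,1]-g[1])<.045);c=P[m][:,:2];print(m.sum())
    f=lambda p:np.maximum(0,np.hypot(*(c-p).T)-.025)+np.maximum(0,.008-np.hypot(*(c-p).T))
    r=least_squares(f,c.mean(0),loss='soft_l1',f_scale=.001);print(r.x,cv2.minEnclosingCircle(c.astype(np.float32)))
E
```

```text
t 9.15 pos [ 0.5873 -0.2232  0.3378] yaw 90.0 tilt [-2.e-03  2.e-04 -1.e+00] w 0.0853 F [ 0.1 -0.  -1.1]
q [ 0.01  0.48  0.34  1.75 -0.19  0.94  2.  ]
travel [  0.2   1.  143.2] [-0.002  -0.0002 -0.0002]
1993
[ 0.58806675 -0.22292362] ((0.5883187055587769, -0.22308965027332306), 0.025225428864359856)
```

View pics/wrist9.png

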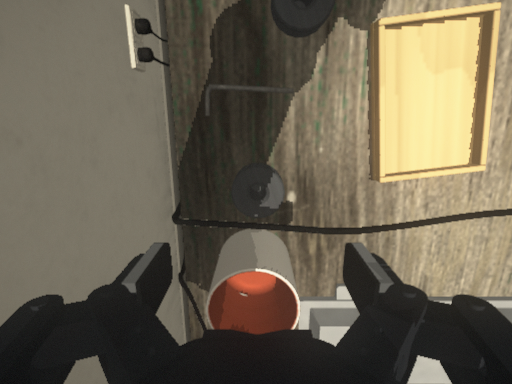

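{"api": "play_rows", "payload": {
  "commands": [
    {"hand":0,"travel":[0,0,30],"turn":[0,0,0]},
    {"hand":0,"travel":[0,0,65],"turn":[0,0,0]},
    {"hand":0,"travel":[0,0,95],"turn":[0,0,0]},
    {"hand":0,"travel":[0,0,125],"turn":[0,0,0]},
    {"hand":0,"travel":[0,0,143],"turn":[0,0,0]}
  ]
}}

```text
time: 9.62
position: [0.5857, -0.2224, 0.1931]
ee_rot: [0.707, 0.707, -0.001, -0.002]
force: [-1.0, -0.4, 0.6]
gripper_width: 0.0856
```

{"api": "play_rows", "payload": {
  "commands": [
    {"hand":0,"travel":[0,0,0],"turn":[0,0,0]},
    {"hand":0,"travel":[0,0,0],"turn":[0,0,0]}
  ]
}}

```text
time: 9.78
position: [0.5868, -0.223, 0.1955]
ee_rot: [0.707, 0.707, -0.001, -0.001]
force: [1.1, -0.3, 0.6]
gripper_width: 0.0851
```

```bash
python3 - <<'E'
from h import *
go([.588,-.2229,.1946],90)
E
```

```text
t 9.78 pos [ 0.5868 -0.223   0.1955] yaw 90.0 tilt [-2.1e-03  6.0e-04 -1.0e+00] w 0.0851 F [ 1.1 -0.3  0.6]
q [ 0.06  0.67  0.27  1.83 -0.27  0.68  2.06]
travel [0.1 1.2 0.9] [-0.0021 -0.0006 -0.0003]
```

{"api": "play_rows", "payload": {
  "commands": [
    {"hand":0.3,"travel":[0,1,2],"turn":[0,0,0]},
    {"hand":0.6,"travel":[0,1,2],"turn":[0,0,0]},
    {"hand":1,"travel":[0,1,2],"turn":[0,0,0]},
    {"hand":1,"travel":[0,1,2],"turn":[0,0,0]},
    {"hand":1,"travel":[0,1,2],"turn":[0,0,0]}
  ]
}}

```text
time: 10.2
position: [0.5895, -0.2232, 0.1956]
ee_rot: [0.707, 0.707, 0.001, 0.001]
force: [-0.4, 0.9, 7.1]
gripper_width: 0.0484
```

{"api": "play_rows", "payload": {
  "commands": [
    {"hand":1,"travel":[0,0,0],"turn":[0,0,0]},
    {"hand":1,"travel":[0,0,-10],"turn":[0,0,0]},
    {"hand":1,"travel":[0,0,-25],"turn":[0,0,0]},
    {"hand":1,"travel":[0,0,-40],"turn":[0,0,0]},
    {"hand":1,"travel":[0,0,-45],"turn":[0,0,0]}
  ]
}}

```text
time: 10.62
position: [0.5893, -0.2234, 0.2411]
ee_rot: [0.707, 0.707, 0.001, 0.001]
force: [1.4, -0.5, -4.7]
gripper_width: 0.0484
```

{"api": "play_rows", "payload": {
  "commands": [
    {"hand":1,"travel":[0,0,0],"turn":[0,0,0]},
    {"hand":1,"travel":[0,0,0],"turn":[0,0,0]},
    {"hand":1,"travel":[0,0,0],"turn":[0,0,0]},
    {"hand":1,"travel":[0,0,0],"turn":[0,0,0]},
    {"hand":1,"travel":[0,0,0],"turn":[0,0,0]}
  ]
}}

```text
time: 11.03
position: [0.5886, -0.223, 0.2378]
ee_rot: [0.707, 0.707, -0.0, -0.001]
force: [0.2, 0.1, -5.3]
gripper_width: 0.0485
```

{"api": "play_rows", "payload": {
  "commands": [
    {"hand":1,"travel":[0,0,0],"turn":[0,0,0]},
    {"hand":1,"travel":[0,0,0],"turn":[0,0,0]}
  ]
}}

```text
time: 11.2
position: [0.5888, -0.2231, 0.2383]
ee_rot: [0.707, 0.707, -0.0, -0.0]
force: [-0.0, -0.0, -5.1]
gripper_width: 0.0487
```

```bash
python3 - <<'E'
from h import *
F=[]
for i in range(5):
    w=snap('wrist','wrist10');st=bot.get_state();F.append(st['force']);print(st['time'],st['force'].round(2),st['moment'].round(3),st['position'].round(4),st['gripper_width'])
print(np.mean(F,0))
E
```

```text
11.25 [-0.39 -0.63 -4.73] [-0.032  0.024 -0.012] [ 0.5888 -0.2231  0.2384] 0.04825384107221181
11.3 [-0.62 -0.77 -5.53] [ 0.027  0.017 -0.057] [ 0.5889 -0.2231  0.2385] 0.04868957083037581
11.35 [ 0.24  0.04 -5.06] [ 0.004 -0.024  0.104] [ 0.5889 -0.2231  0.2386] 0.04829477690547785
11.4 [ 0.67  0.28 -5.5 ] [ 0.016  0.006 -0.009] [ 0.5889 -0.2231  0.2386] 0.04849573251888654
11.45 [ 0.58 -0.13 -5.77] [ 0.008  0.015 -0.051] [ 0.5889 -0.2231  0.2387] 0.047847665421286274
[ 0.09766819 -0.24302581 -5.31663789]
```

View pics/wrist10.png

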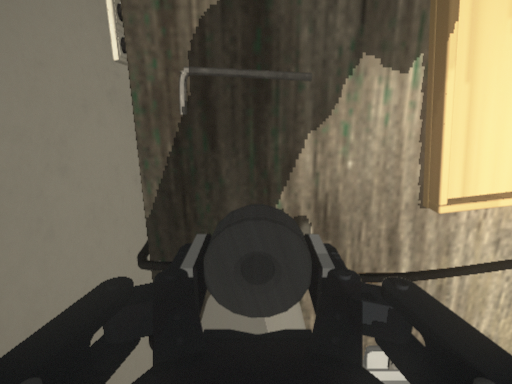

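The bush at x≈0.588 weighs 5.3 N and the near one 1.9 N, so the far one is steel. I'll set it back where it was and take the light one to the tray first.

{"api": "play_rows", "payload": {
  "commands": [
    {"hand":1,"travel":[0,0,15],"turn":[0,0,0]},
    {"hand":1,"travel":[0,0,30],"turn":[0,0,0]},
    {"hand":1,"travel":[0,0,38],"turn":[0,0,0]},
    {"hand":1,"travel":[0,0,42],"turn":[0,0,0]},
    {"hand":1,"travel":[0,0,43],"turn":[0,0,0]}
  ]
}}

```text
time: 11.87
position: [0.5887, -0.223, 0.1957]
ee_rot: [0.707, 0.707, -0.0, -0.001]
force: [-3.6, 3.7, 4.7]
gripper_width: 0.0485
```

{"api": "play_rows", "payload": {
  "commands": [
    {"hand":1,"travel":[0,0,0],"turn":[0,0,0]},
    {"hand":1,"travel":[0,0,0.5],"turn":[0,0,0]}
  ]
}}

```text
time: 12.03
position: [0.5892, -0.2233, 0.1957]
ee_rot: [0.707, 0.707, 0.0, 0.001]
force: [-2.2, 0.9, 1.1]
gripper_width: 0.0485
```

Touching down with about 6 N of support. I'll open and rise.

{"api": "play_rows", "payload": {
  "commands": [
    {"hand":0.3,"travel":[0,0,0],"turn":[0,0,0]},
    {"hand":0,"travel":[0,0,0],"turn":[0,0,0]},
    {"hand":0,"travel":[0,0,0],"turn":[0,0,0]},
    {"hand":0,"travel":[0,0,0],"turn":[0,0,0]},
    {"hand":0,"travel":[0,0,-15],"turn":[0,0,0]}
  ]
}}

```text
time: 12.45
position: [0.588, -0.2226, 0.2083]
ee_rot: [0.707, 0.707, -0.001, -0.002]
force: [-0.2, 0.1, 0.2]
gripper_width: 0.0855
```

{"api": "play_rows", "payload": {
  "commands": [
    {"hand":0,"travel":[0,0,-40],"turn":[0,0,0]},
    {"hand":0,"travel":[0,0,-75],"turn":[0,0,0]},
    {"hand":0,"travel":[0,-30,-100],"turn":[0,0,0]},
    {"hand":0,"travel":[9,-70,-100],"turn":[0,0,0]},
    {"hand":0,"travel":[20,-110,-100],"turn":[0,0,0]}
  ]
}}

```text
time: 12.87
position: [0.4786, -0.204, 0.3123]
ee_rot: [0.707, 0.707, 0.001, 0.003]
force: [-0.2, 1.2, -1.1]
gripper_width: 0.0854
```

```bash
python3 - <<'E'
from h import *
go([.430,-.1873,.30],90)
E
```

```text
t 12.87 pos [ 0.4786 -0.204   0.3123] yaw 90.0 tilt [ 0.0053 -0.0018 -1.    ] w 0.0854 F [-0.2  1.2 -1.1]
q [-0.01  0.35  0.35  2.03 -0.17  0.78  2.02]
travel [ 16.7 -48.7  12. ] [ 0.0053  0.0018 -0.0007]
```

{"api": "play_rows", "payload": {
  "commands": [
    {"hand":0,"travel":[8,-24,12],"turn":[0,0,0]},
    {"hand":0,"travel":[16,-47,40],"turn":[0,0,0]},
    {"hand":0,"travel":[16,-48,75],"turn":[0,0,0]},
    {"hand":0,"travel":[16,-48,105],"turn":[0,0,0]},
    {"hand":0,"travel":[16,-48,117],"turn":[0,0,0]}
  ]
}}

```text
time: 13.28
position: [0.4296, -0.1865, 0.1908]
ee_rot: [0.707, 0.707, -0.001, -0.001]
force: [-1.0, 0.2, 0.0]
gripper_width: 0.0853
```

{"api": "play_rows", "payload": {
  "commands": [
    {"hand":0,"travel":[0,0,0],"turn":[0,0,0]},
    {"hand":0,"travel":[0,0,0],"turn":[0,0,0]}
  ]
}}

```text
time: 13.45
position: [0.431, -0.1873, 0.1932]
ee_rot: [0.707, 0.707, -0.0, -0.0]
force: [0.9, -1.1, 0.2]
gripper_width: 0.0852
```

```bash
python3 - <<'E'
from h import *
go([.431,-.1873,.1945],90)
E
```

```text
t 13.45 pos [ 0.431  -0.1873  0.1932] yaw 90.0 tilt [-7.e-04  0.e+00 -1.e+00] w 0.0852 F [ 0.9 -1.1  0.2]
q [ 0.06  0.5   0.26  2.2  -0.27  0.47  2.11]
travel [ 0.   0.  -1.3] [-0.0007 -0.     -0.0002]
```

{"api": "play_rows", "payload": {
  "commands": [
    {"hand":0.3,"travel":[0,0,0],"turn":[0,0,0]},
    {"hand":0.6,"travel":[0,0,0],"turn":[0,0,0]},
    {"hand":1,"travel":[0,0,0],"turn":[0,0,0]},
    {"hand":1,"travel":[0,0,0],"turn":[0,0,0]},
    {"hand":1,"travel":[0,0,0],"turn":[0,0,0]}
  ]
}}

```text
time: 13.87
position: [0.4315, -0.1874, 0.1946]
ee_rot: [0.707, 0.707, 0.001, 0.001]
force: [-0.9, 0.8, 9.7]
gripper_width: 0.0485
```

{"api": "play_rows", "payload": {
  "commands": [
    {"hand":1,"travel":[0,0,-10],"turn":[0,0,0]},
    {"hand":1,"travel":[0,0,-30],"turn":[0,0,0]},
    {"hand":1,"travel":[0,0,-50],"turn":[0,0,0]},
    {"hand":1,"travel":[22,12,-60],"turn":[0,0,0]},
    {"hand":1,"travel":[52,29,-60],"turn":[0,0,0]}
  ]
}}

```text
time: 14.28
position: [0.4595, -0.1375, 0.2563]
ee_rot: [0.709, 0.705, 0.001, 0.002]
force: [0.5, -0.3, -1.9]
gripper_width: 0.0481
```

{"api": "play_rows", "payload": {
  "commands": [
    {"hand":1,"travel":[30,16,0],"turn":[0,0,0]},
    {"hand":1,"travel":[60,33,0],"turn":[0,0,0]},
    {"hand":1,"travel":[78,43,0],"turn":[0,0,0]},
    {"hand":1,"travel":[80,45,0],"turn":[0,0,0]},
    {"hand":1,"travel":[80,45,0],"turn":[0,0,0]}
  ]
}}

```text
time: 14.7
position: [0.5056, -0.0535, 0.2539]
ee_rot: [0.706, 0.708, 0.0, 0.0]
force: [-0.4, 0.2, -2.9]
gripper_width: 0.0487
```

{"api": "play_rows", "payload": {
  "commands": [
    {"hand":1,"travel":[0,0,0],"turn":[0,0,0]},
    {"hand":1,"travel":[0,0,0],"turn":[0,0,0]}
  ]
}}

```text
time: 14.87
position: [0.5041, -0.0565, 0.2534]
ee_rot: [0.708, 0.706, -0.0, 0.0]
force: [-1.3, -0.8, -1.7]
gripper_width: 0.0485
```

```bash
python3 - <<'E'
from h import *
go([.5057,-.0545,.2015],90)
w=snap('wrist','wrist11')
E
```

```text
t 14.87 pos [ 0.5041 -0.0565  0.2534] yaw 89.9 tilt [-5.e-04 -5.e-04 -1.e+00] w 0.0485 F [-1.3 -0.8 -1.7]
q [-0.26  0.43  0.31  2.1  -0.21  0.65  1.76]
travel [ 2.   1.6 51.9] [-0.0005  0.0005 -0.0019]
```

View pics/wrist11.png

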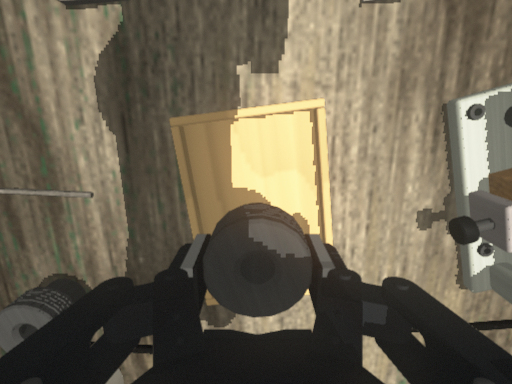

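Held over the middle of the tray. Contact should come at about TCP z = 0.2006. I'll lower slowly.

{"api": "play_rows", "payload": {
  "commands": [
    {"hand":1,"travel":[1,1,15],"turn":[0,0,0]},
    {"hand":1,"travel":[1,1,30],"turn":[0,0,0]},
    {"hand":1,"travel":[1,1,42],"turn":[0,0,0]},
    {"hand":1,"travel":[1,1,48],"turn":[0,0,0]},
    {"hand":1,"travel":[1,1,50],"turn":[0,0,0]}
  ]
}}

```text
time: 15.33
position: [0.5051, -0.055, 0.2024]
ee_rot: [0.708, 0.707, -0.001, -0.001]
force: [0.5, 0.2, -2.3]
gripper_width: 0.0487
```

{"api": "play_rows", "payload": {
  "commands": [
    {"hand":1,"travel":[0,0,0],"turn":[0,0,0]},
    {"hand":1,"travel":[0,0,1],"turn":[0,0,0]}
  ]
}}

```text
time: 15.5
position: [0.5061, -0.0546, 0.2028]
ee_rot: [0.707, 0.707, 0.0, 0.0]
force: [0.8, -0.1, -1.3]
gripper_width: 0.0482
```

{"api": "play_rows", "payload": {
  "commands": [
    {"hand":1,"travel":[0,0,0],"turn":[0,0,0]}
  ]
}}

```text
time: 15.58
position: [0.5061, -0.0543, 0.2027]
ee_rot: [0.707, 0.707, 0.0, 0.0]
force: [0.4, -0.8, -2.2]
gripper_width: 0.0487
```

{"api": "play_rows", "payload": {
  "commands": [
    {"hand":1,"travel":[0,0,0.7],"turn":[0,0,0]},
    {"hand":1,"travel":[0,0,1.4],"turn":[0,0,0]},
    {"hand":1,"travel":[0,0,1.4],"turn":[0,0,0]}
  ]
}}

```text
time: 15.83
position: [0.5059, -0.054, 0.201]
ee_rot: [0.707, 0.707, 0.0, 0.0]
force: [-0.3, -0.4, -2.2]
gripper_width: 0.0486
```

{"api": "play_rows", "payload": {
  "commands": [
    {"hand":1,"travel":[0,0,0.5],"turn":[0,0,0]},
    {"hand":1,"travel":[0,0,0.5],"turn":[0,0,0]}
  ]
}}

```text
time: 16.0
position: [0.506, -0.0541, 0.2007]
ee_rot: [0.707, 0.707, 0.0, 0.0]
force: [-2.2, 0.4, 4.0]
gripper_width: 0.0487
```

Contact. Release and rise.

{"api": "play_rows", "payload": {
  "commands": [
    {"hand":0.3,"travel":[0,0,0],"turn":[0,0,0]},
    {"hand":0,"travel":[0,0,0],"turn":[0,0,0]},
    {"hand":0,"travel":[0,0,0],"turn":[0,0,0]},
    {"hand":0,"travel":[0,0,0],"turn":[0,0,0]},
    {"hand":0,"travel":[0,0,-15],"turn":[0,0,0]}
  ]
}}

```text
time: 16.42
position: [0.5049, -0.0539, 0.2136]
ee_rot: [0.707, 0.707, -0.001, -0.001]
force: [-0.6, -0.7, -0.4]
gripper_width: 0.0854
```

{"api": "play_rows", "payload": {
  "commands": [
    {"hand":0,"travel":[0,0,-35],"turn":[0,0,0]},
    {"hand":0,"travel":[0,0,-70],"turn":[0,0,0]},
    {"hand":0,"travel":[-20,0,-105],"turn":[0,0,0]},
    {"hand":0,"travel":[-55,15,-115],"turn":[0,0,0]},
    {"hand":0,"travel":[-92,33,-115],"turn":[0,0,0]}
  ]
}}

```text
time: 16.83
position: [0.5399, -0.146, 0.3342]
ee_rot: [0.706, 0.708, 0.003, 0.002]
force: [1.5, 1.3, -0.4]
gripper_width: 0.0852
```

```bash
python3 - <<'E'
from h import *
go([.588,-.2229,.30],90)
w=snap('wrist','wrist12');s=snap('side','side12')
E
```

```text
t 16.83 pos [ 0.5399 -0.146   0.3342] yaw 90.2 tilt [ 0.0064  0.001  -1.    ] w 0.0852 F [ 1.5  1.3 -0.4]
q [-0.15  0.38  0.38  1.93 -0.19  0.86  1.9 ]
travel [-77.1  47.6  34.4] [ 0.0064 -0.0009  0.0039]
```

View pics/side12.png

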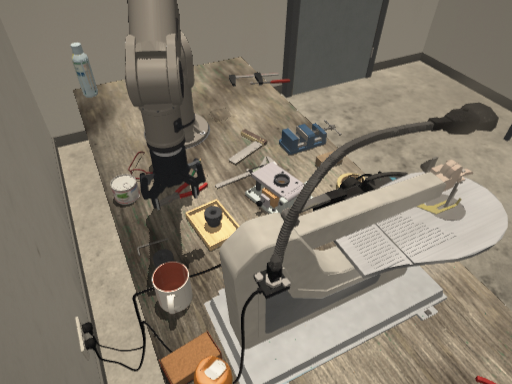

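The light bush stands upright in the tray at (213,215). Now for the steel one.

{"api": "play_rows", "payload": {
  "commands": [
    {"hand":0,"travel":[-30,18,0],"turn":[0,0,0]},
    {"hand":0,"travel":[-60,36,0],"turn":[0,0,0]},
    {"hand":0,"travel":[-76,46,0],"turn":[0,0,0]},
    {"hand":0,"travel":[-78,47,30],"turn":[0,0,0]},
    {"hand":0,"travel":[-78,47,60],"turn":[0,0,0]}
  ]
}}

```text
time: 17.35
position: [0.587, -0.2263, 0.2709]
ee_rot: [0.708, 0.706, 0.001, 0.002]
force: [0.6, 0.7, 0.3]
gripper_width: 0.0853
```

{"api": "play_rows", "payload": {
  "commands": [
    {"hand":0,"travel":[0,0,0],"turn":[0,0,0]},
    {"hand":0,"travel":[0,0,0],"turn":[0,0,0]}
  ]
}}

```text
time: 17.52
position: [0.5852, -0.2235, 0.2688]
ee_rot: [0.707, 0.707, -0.001, -0.002]
force: [0.8, -0.4, 0.8]
gripper_width: 0.0856
```

```bash
cat >> h.py <<'E'
from scipy.optimize import least_squares
def ring(P,g,z,ro,ri,tol=.006,rad=.045):
    m=(abs(P[...,2]-z)<tol)&(np.hypot(P[...,0]-g[0],P[...,1]-g[1])<rad);c=P[m][:,:2]
    f=lambda p:np.maximum(0,np.hypot(*(c-p).T)-ro)+np.maximum(0,ri-np.hypot(*(c-p).T))
    r=least_squares(f,c.mean(0),loss='soft_l1',f_scale=.001);return r.x,m.sum()
E
python3 - <<'E'
from h import *
w=snap('wrist','wrist13');print(ring(pts(w),[.588,-.223],.05,.025,.008))
go([.588,-.223,.1945],90)
E
```

```text
(array([ 0.58779833, -0.22316067]), np.int64(3442))
t 17.57 pos [ 0.5859 -0.2238  0.2706] yaw 90.0 tilt [-9.e-04  3.e-04 -1.e+00] w 0.0853 F [-0.1 -0.3  0.9]
q [ 0.01  0.57  0.35  1.8  -0.26  0.81  2.06]
travel [ 0.8  2.1 76. ] [-0.0009 -0.0003  0.0005]
```

{"api": "play_rows", "payload": {
  "commands": [
    {"hand":0,"travel":[0.5,1.5,25],"turn":[0,0,0]},
    {"hand":0,"travel":[0.5,1.5,50],"turn":[0,0,0]},
    {"hand":0,"travel":[0.5,1.5,70],"turn":[0,0,0]},
    {"hand":0,"travel":[0.5,1.5,75],"turn":[0,0,0]},
    {"hand":0,"travel":[0.5,1.5,75],"turn":[0,0,0]}
  ]
}}

```text
time: 17.98
position: [0.5876, -0.2233, 0.1956]
ee_rot: [0.707, 0.707, -0.0, -0.0]
force: [1.2, -0.0, 0.1]
gripper_width: 0.0854
```

{"api": "play_rows", "payload": {
  "commands": [
    {"hand":0,"travel":[0,0,0],"turn":[0,0,0]},
    {"hand":0,"travel":[0,0,0],"turn":[0,0,0]},
    {"hand":0,"travel":[0,0,0],"turn":[0,0,0]}
  ]
}}

```text
time: 18.23
position: [0.5881, -0.2239, 0.1971]
ee_rot: [0.707, 0.707, 0.001, 0.001]
force: [0.3, 0.7, -0.1]
gripper_width: 0.0854
```

```bash
python3 - <<'E'
from h import *
go([.588,-.223,.1945],90)
E
```

```text
t 18.23 pos [ 0.5881 -0.2239  0.1971] yaw 90.0 tilt [ 2.8e-03 -8.0e-04 -1.0e+00] w 0.0854 F [ 0.3  0.7 -0.1]
q [ 0.04  0.67  0.31  1.83 -0.3   0.68  2.09]
travel [ 0.9 -0.1  2.6] [0.0028 0.0008 0.0001]
```

{"api": "play_rows", "payload": {
  "commands": [
    {"hand":0.3,"travel":[0.9,0,1.5],"turn":[0,0,0]},
    {"hand":0.6,"travel":[0.9,0,1.5],"turn":[0,0,0]},
    {"hand":1,"travel":[0.9,0,1.5],"turn":[0,0,0]},
    {"hand":1,"travel":[0.9,0,1.5],"turn":[0,0,0]},
    {"hand":1,"travel":[0.9,0,1.5],"turn":[0,0,0]}
  ],
  "squeeze": 60
}}

```text
time: 18.65
position: [0.5876, -0.2229, 0.1944]
ee_rot: [0.707, 0.707, 0.0, 0.0]
force: [-1.7, -0.3, 6.2]
gripper_width: 0.0485
```

{"api": "play_rows", "payload": {
  "commands": [
    {"hand":1,"travel":[0,0,0],"turn":[0,0,0]},
    {"hand":1,"travel":[0,0,0],"turn":[0,0,0]}
  ]
}}

```text
time: 18.82
position: [0.5875, -0.2229, 0.1944]
ee_rot: [0.707, 0.707, 0.0, 0.0]
force: [-1.2, 0.2, 5.8]
gripper_width: 0.0484
```

```bash
python3 - <<'E'
from h import *
go([.4882,.1716,.31],105.5)
w=snap('wrist','wrist14')
E
```

```text
t 18.82 pos [ 0.5875 -0.2229  0.1944] yaw 90.0 tilt [ 5.e-04 -0.e+00 -1.e+00] w 0.0484 F [-1.2  0.2  5.8]
q [ 0.04  0.68  0.31  1.83 -0.31  0.68  2.09]
travel [ 394.5  -99.3 -115.7] [ 5.000e-04  1.000e-04 -2.706e-01]
```

View pics/wrist14.png

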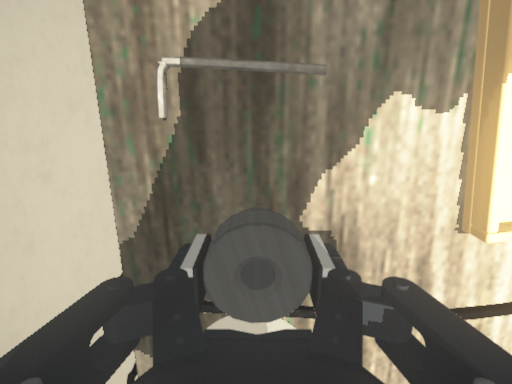

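```bash
python3 - <<'E'
from h import *
w=load('wrist14');print(ring(pts(w),[.5875,-.2229],.05,.025,.008,rad=.032))
E
```

```text
(array([ 0.58593627, -0.22296414]), np.int64(8748))
```

{"api": "play_rows", "payload": {
  "commands": [
    {"hand":1,"travel":[0,0,-10],"turn":[0,0,0]},
    {"hand":1,"travel":[0,0,-35],"turn":[0,0,0]},
    {"hand":1,"travel":[0,0,-70],"turn":[0,0,0]},
    {"hand":1,"travel":[15,-4,-105],"turn":[0,0,-0.02]},
    {"hand":1,"travel":[48,-12,-116],"turn":[0,0,-0.04]}
  ]
}}

```text
time: 19.28
position: [0.5761, -0.18, 0.3151]
ee_rot: [0.695, 0.719, 0.001, 0.005]
force: [1.8, -0.6, -3.2]
gripper_width: 0.0485
```

{"api": "play_rows", "payload": {
  "commands": [
    {"hand":1,"travel":[36,-9,0],"turn":[0,0,-0.03]},
    {"hand":1,"travel":[72,-18,0],"turn":[0,0,-0.06]},
    {"hand":1,"travel":[108,-27,0],"turn":[0,0,-0.09]},
    {"hand":1,"travel":[144,-36,0],"turn":[0,0,-0.12]},
    {"hand":1,"travel":[180,-45,0],"turn":[0,0,-0.15]}
  ]
}}

```text
time: 19.7
position: [0.5217, 0.0048, 0.3096]
ee_rot: [0.636, 0.771, -0.0, -0.0]
force: [1.3, 0.3, -4.6]
gripper_width: 0.0484
```

```bash
python3 - <<'E'
from h import *
go([.4882,.1716,.31],105.5)
E
```

```text
t 19.7 pos [0.5217 0.0048 0.3096] yaw 101.0 tilt [-1.3e-03 -1.0e-04 -1.0e+00] w 0.0484 F [ 1.3  0.3 -4.6]
q [-0.38  0.35  0.31  2.03 -0.15  0.78  1.78]
travel [170.1  -1.2  -0.3] [-0.0013 -0.0002 -0.0791]
```

{"api": "play_rows", "payload": {
  "commands": [
    {"hand":1,"travel":[36,0,0],"turn":[0,0,-0.03]},
    {"hand":1,"travel":[72,-1,0],"turn":[0,0,-0.06]},
    {"hand":1,"travel":[108,-1,0],"turn":[0,0,-0.079]},
    {"hand":1,"travel":[144,-1,0],"turn":[0,0,-0.079]},
    {"hand":1,"travel":[166,-1,0],"turn":[0,0,-0.079]}
  ]
}}

```text
time: 20.12
position: [0.4891, 0.1701, 0.3096]
ee_rot: [0.604, 0.797, -0.0, -0.001]
force: [-0.1, 0.4, -4.7]
gripper_width: 0.0485
```

{"api": "play_rows", "payload": {
  "commands": [
    {"hand":1,"travel":[0,0,0],"turn":[0,0,0]},
    {"hand":1,"travel":[0,0,0],"turn":[0,0,0]},
    {"hand":1,"travel":[0,0,0],"turn":[0,0,0]},
    {"hand":1,"travel":[0,0,0],"turn":[0,0,0]}
  ]
}}

```text
time: 20.45
position: [0.4909, 0.1646, 0.3096]
ee_rot: [0.607, 0.795, -0.001, 0.0]
force: [0.2, -0.2, -4.3]
gripper_width: 0.048
```

```bash
python3 - <<'E'
from h import *
go([.4882,.1716,.31],105.5)
w=snap('wrist','wrist15');s=snap('side','side15');crop(s,'side15c',210,350,90,260,3.4)
E
```

```text
t 20.45 pos [0.4909 0.1646 0.3096] yaw 105.3 tilt [-6.e-04 -1.e-03 -1.e+00] w 0.048 F [ 0.2 -0.2 -4.3]
q [-0.64  0.34  0.24  2.03 -0.11  0.78  1.5 ]
travel [ 7.4 -0.7 -0.4] [-0.0009  0.0008 -0.0036]
```

View pics/wrist15.png

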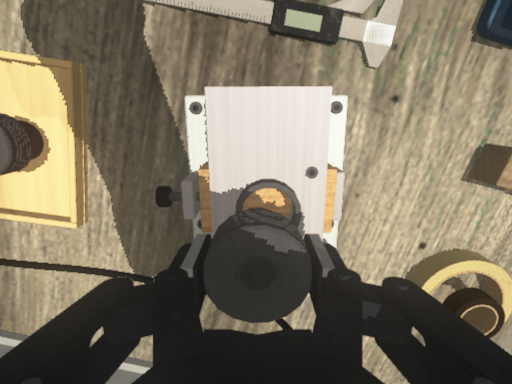

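View pics/side15c.png

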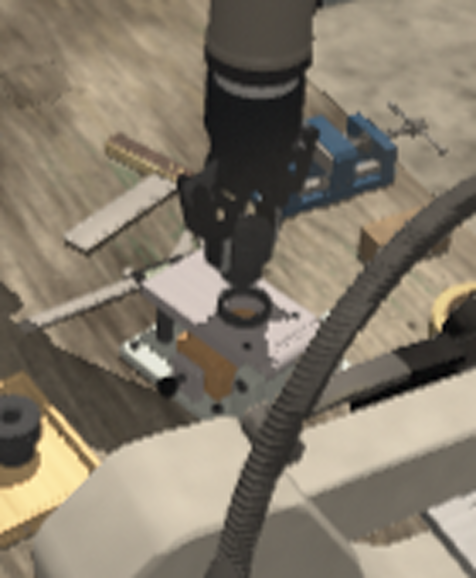

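```bash
python3 - <<'E'
from h import *
w=load('wrist15');P=pts(w)
m=(abs(P[...,2]-.083)<.005)&(np.hypot(P[...,0]-.4882,P[...,1]-.1716)<.035)
v,u=np.where(m);print(m.sum(),u.min(),u.max(),v.min(),v.max())
print(ring(P,[.4882,.1716],.083,.024,.0195,tol=.005,rad=.032))
# outer edge points per column ( topmost ring pixel )
c=P[m][:,:2]
edge=[]
for uu in range(u.min()+2,u.max()-1):
    vv=v[u==uu].min(); edge.append(ray(w,uu,vv-.5,.083)[:2])
E=np.array(edge)
f=least_squares(lambda p:np.hypot(*(E-p).T)-.024,[.4882,.1716],loss='soft_l1',f_scale=.001);print('outer arc fixed R',f.x)
f=least_squares(lambda p:np.hypot(*(E-p[:2]).T)-p[2],[.4882,.1716,.024],loss='soft_l1',f_scale=.001);print('free',f.x)
M=(np.hypot(P[...,0]-.4882,P[...,1]-.1716)<.06)&(P[...,2]>.06)&(P[...,2]<.076);print('leaf z',np.median(P[M][:,2]))
crop(w,'w15c',220,320,160,240,7)
# bush top in tool
B=w['T']@np.linalg.inv(np.array(snapshot('wrist')['hand_eye']));Pt=(P-B[:3,3])@B[:3,:3]
k=(abs(Pt[...,2]-.1445)<.006)&(np.hypot(Pt[...,0],Pt[...,1])<.032);c=Pt[k][:,:2];print(k.sum(),np.median(Pt[k][:,2]))
f=least_squares(lambda p:np.maximum(0,np.hypot(*(c-p).T)-.025)+np.maximum(0,.008-np.hypot(*(c-p).T)),[0,0],loss='soft_l1',f_scale=.001);print('bush in tool',f.x,cv2.minEnclosingCircle(c.astype(np.float32)))
E
```

```text
723 236 301 180 227
(array([0.48879701, 0.17150457]), np.int64(723))
outer arc fixed R [0.48797535 0.17130389]
free [0.48720138 0.17111572 0.02331443]
leaf z 0.07060438543743502
8750 0.1449348289898767
bush in tool [-0.00012727 -0.00174535] ((9.255401528207585e-05, -0.0046097696758806705), 0.030773015692830086)
```

View pics/w15c.png

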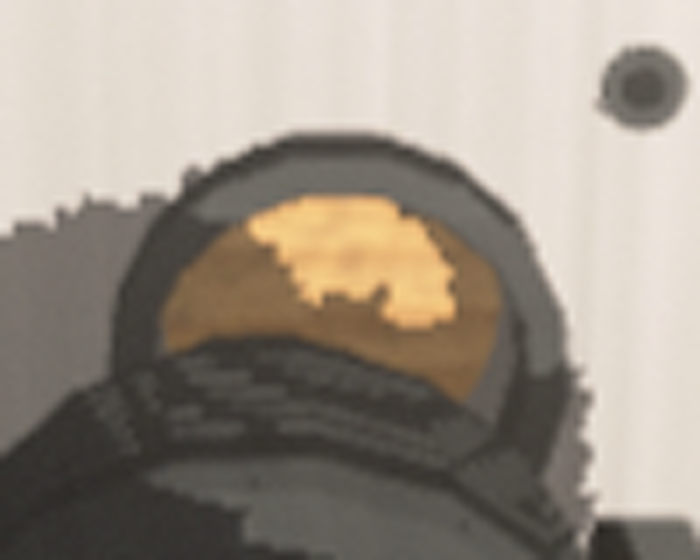

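```bash
python3 - <<'E'
from h import *
go([.4898,.1718,.283],105.5)
E
```

```text
t 20.6 pos [0.491  0.165  0.3098] yaw 105.3 tilt [-2.e-04 -4.e-04 -1.e+00] w 0.0482 F [-0.5 -0.1 -5.1]
q [-0.64  0.34  0.24  2.03 -0.11  0.78  1.5 ]
travel [ 6.9  0.6 26.8] [-0.0003  0.0004 -0.0035]
```

{"api": "play_rows", "payload": {
  "commands": [
    {"hand":1,"travel":[4,0.5,0],"turn":[0,0,-0.003]},
    {"hand":1,"travel":[6.5,0.5,10],"turn":[0,0,-0.003]},
    {"hand":1,"travel":[6.5,0.5,20],"turn":[0,0,-0.003]},
    {"hand":1,"travel":[6.5,0.5,26],"turn":[0,0,-0.003]},
    {"hand":1,"travel":[6.5,0.5,26],"turn":[0,0,-0.003]}
  ],
  "squeeze": 80
}}

```text
time: 21.02
position: [0.4887, 0.1723, 0.2816]
ee_rot: [0.605, 0.797, -0.002, -0.001]
force: [-0.3, -0.8, -6.0]
gripper_width: 0.0483
```

{"api": "play_rows", "payload": {
  "commands": [
    {"hand":1,"travel":[0,0,0],"turn":[0,0,0]},
    {"hand":1,"travel":[0,0,0],"turn":[0,0,0]},
    {"hand":1,"travel":[0,0,0],"turn":[0,0,0]},
    {"hand":1,"travel":[0,0,0],"turn":[0,0,0]},
    {"hand":1,"travel":[0,0,0],"turn":[0,0,0]}
  ]
}}

```text
time: 21.43
position: [0.4897, 0.1726, 0.2841]
ee_rot: [0.605, 0.796, 0.0, 0.0]
force: [-0.2, -0.7, -5.0]
gripper_width: 0.0478
```

```bash
python3 - <<'E'
from h import *
go([.4898,.1718,.283],105.5)
s=snap('side','side16');crop(s,'side16c',220,330,120,240,5)
E
```

```text
t 21.43 pos [0.4897 0.1726 0.2841] yaw 105.6 tilt [ 6.e-04  4.e-04 -1.e+00] w 0.0478 F [-0.2 -0.7 -5. ]
q [-0.64  0.39  0.23  2.05 -0.13  0.72  1.51]
travel [-0.8 -0.1  1.1] [ 0.0007 -0.0002  0.0016]
```

View pics/side16c.png

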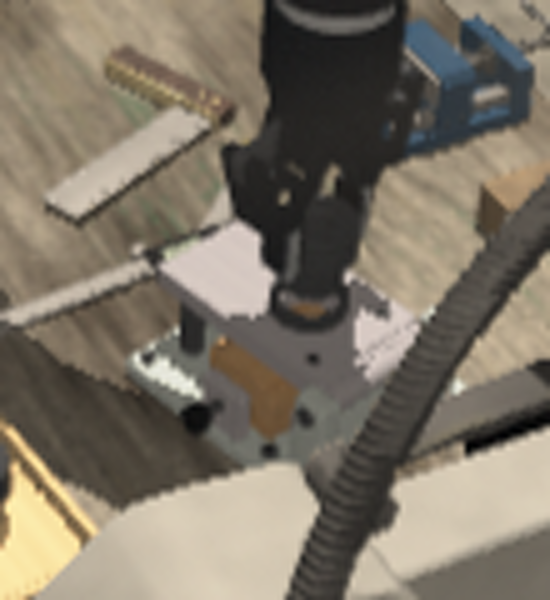

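{"api": "play_rows", "payload": {
  "commands": [
    {"hand":1,"travel":[-0.8,0,2],"turn":[0,0,0]},
    {"hand":1,"travel":[-0.8,0,4],"turn":[0,0,0]},
    {"hand":1,"travel":[-0.8,0,6],"turn":[0,0,0]},
    {"hand":1,"travel":[-0.8,0,8],"turn":[0,0,0]},
    {"hand":1,"travel":[-0.8,0,8],"turn":[0,0,0]}
  ]
}}

```text
time: 21.9
position: [0.4896, 0.1718, 0.2753]
ee_rot: [0.605, 0.797, -0.0, -0.0]
force: [-0.8, -0.8, -5.4]
gripper_width: 0.048
```

```bash
python3 - <<'E'
from h import *
go([.4898,.1718,.272],105.5)
print(bot.get_state()['moment'])
E
```

```text
t 21.9 pos [0.4896 0.1718 0.2753] yaw 105.6 tilt [-8.e-04 -4.e-04 -1.e+00] w 0.048 F [-0.8 -0.8 -5.4]
q [-0.64  0.4   0.22  2.05 -0.13  0.71  1.51]
travel [-0.   0.2  3.3] [-0.0009  0.0001  0.0017]
[0.00273872 0.02564216 0.02884856]
```

Already 2 mm below the mouth with no contact force. I'll continue down.

{"api": "play_rows", "payload": {
  "commands": [
    {"hand":1,"travel":[0,0,1.5],"turn":[0,0,0]},
    {"hand":1,"travel":[0,0,3],"turn":[0,0,0]},
    {"hand":1,"travel":[0,0,4.5],"turn":[0,0,0]},
    {"hand":1,"travel":[0,0,6],"turn":[0,0,0]}
  ]
}}

```text
time: 22.23
position: [0.4896, 0.1718, 0.2696]
ee_rot: [0.605, 0.797, -0.0, -0.0]
force: [-0.5, -0.2, -3.0]
gripper_width: 0.0481
```

{"api": "play_rows", "payload": {
  "commands": [
    {"hand":1,"travel":[0,0,2],"turn":[0,0,0]},
    {"hand":1,"travel":[0,0,4],"turn":[0,0,0]},
    {"hand":1,"travel":[0,0,6],"turn":[0,0,0]}
  ]
}}

```text
time: 22.48
position: [0.4897, 0.1718, 0.2635]
ee_rot: [0.605, 0.797, -0.0, -0.0]
force: [-1.8, 0.3, -4.6]
gripper_width: 0.0483
```

```bash
python3 - <<'E'
from h import *
go([.4898,.1718,.2516],105.5)
print(bot.get_state()['moment'])
E
```

```text
t 22.48 pos [0.4897 0.1718 0.2635] yaw 105.6 tilt [-4.e-04 -1.e-04 -1.e+00] w 0.0483 F [-1.8  0.3 -4.6]
q [-0.63  0.42  0.22  2.06 -0.14  0.68  1.52]
travel [-0.1  0.1 11.9] [-0.0005  0.      0.0018]
[ 0.01938573  0.25100138 -0.00126087]
```

{"api": "play_rows", "payload": {
  "commands": [
    {"hand":1,"travel":[0,-0.5,2],"turn":[0,0,0]},
    {"hand":1,"travel":[0,-0.5,4],"turn":[0,0,0]},
    {"hand":1,"travel":[0,-0.5,6],"turn":[0,0,0]},
    {"hand":1,"travel":[0,-0.5,8],"turn":[0,0,0]}
  ]
}}

```text
time: 22.82
position: [0.4894, 0.1717, 0.2556]
ee_rot: [0.605, 0.796, 0.0, 0.0]
force: [-0.1, -0.7, -3.9]
gripper_width: 0.048
```

```bash
python3 - <<'E'
from h import *
go([.4898,.1718,.2516],105.5)
print(bot.get_state()['moment'])
E
```

```text
t 22.82 pos [0.4894 0.1717 0.2556] yaw 105.6 tilt [ 3.e-04  1.e-04 -1.e+00] w 0.048 F [-0.1 -0.7 -3.9]
q [-0.63  0.43  0.22  2.06 -0.15  0.66  1.52]
travel [0.  0.4 4. ] [0.0003 0.     0.0016]
[0.0191858  0.02675494 0.03251157]
```

{"api": "play_rows", "payload": {
  "commands": [
    {"hand":1,"travel":[0,0,1],"turn":[0,0,0]},
    {"hand":1,"travel":[0,0,2],"turn":[0,0,0]},
    {"hand":1,"travel":[0,0,3],"turn":[0,0,0]}
  ]
}}

```text
time: 23.07
position: [0.4894, 0.1717, 0.2527]
ee_rot: [0.605, 0.796, 0.0, 0.0]
force: [-0.3, 0.7, -5.0]
gripper_width: 0.048
```

{"api": "play_rows", "payload": {
  "commands": [
    {"hand":1,"travel":[0,0,0.5],"turn":[0,0,0]},
    {"hand":1,"travel":[0,0,0.5],"turn":[0,0,0]}
  ]
}}

```text
time: 23.23
position: [0.4893, 0.1717, 0.2522]
ee_rot: [0.605, 0.797, -0.0, -0.0]
force: [-0.4, 0.5, -5.1]
gripper_width: 0.0481
```

{"api": "play_rows", "payload": {
  "commands": [
    {"hand":1,"travel":[0,0,0.5],"turn":[0,0,0]},
    {"hand":1,"travel":[0,0,0.5],"turn":[0,0,0]}
  ]
}}

```text
time: 23.4
position: [0.4893, 0.1717, 0.2518]
ee_rot: [0.605, 0.797, 0.0, 0.0]
force: [0.5, -0.1, -5.8]
gripper_width: 0.0482
```

{"api": "play_rows", "payload": {
  "commands": [
    {"hand":1,"travel":[0,0,0.5],"turn":[0,0,0]},
    {"hand":1,"travel":[0,0,0.5],"turn":[0,0,0]}
  ]
}}

```text
time: 23.57
position: [0.4894, 0.1717, 0.2516]
ee_rot: [0.605, 0.796, 0.0, -0.0]
force: [-0.7, -0.9, -2.2]
gripper_width: 0.0483
```

{"api": "play_rows", "payload": {
  "commands": [
    {"hand":1,"travel":[0,0,0.5],"turn":[0,0,0]},
    {"hand":1,"travel":[0,0,0.5],"turn":[0,0,0]}
  ]
}}

```text
time: 23.73
position: [0.4894, 0.1716, 0.2515]
ee_rot: [0.605, 0.796, 0.0, -0.0]
force: [-3.0, -2.3, 4.5]
gripper_width: 0.048
```

```bash
python3 - <<'E'
from h import *
go([.4898,.1718,.2516],105.5)
print(bot.get_state()['moment'])
E
```

```text
t 23.73 pos [0.4894 0.1716 0.2515] yaw 105.6 tilt [ 1.e-04  4.e-04 -1.e+00] w 0.048 F [-3.  -2.3  4.5]
q [-0.63  0.44  0.21  2.07 -0.15  0.65  1.53]
travel [ 0.1  0.4 -0.1] [ 0.0002 -0.0004  0.0016]
[-0.09207413  0.68874418  0.00697913]
```

Contact came at 0.2515, where full seating was predicted (0.2516). I'll give it one light press, then let it settle and check.

{"api": "play_rows", "payload": {
  "commands": [
    {"hand":1,"travel":[0,-0.2,0.3],"turn":[0,0,0]},
    {"hand":1,"travel":[0,-0.2,0.3],"turn":[0,0,0]},
    {"hand":1,"travel":[0,-0.2,0.3],"turn":[0,0,0]},
    {"hand":1,"travel":[0,-0.2,0.3],"turn":[0,0,0]}
  ]
}}

```text
time: 24.07
position: [0.4894, 0.1716, 0.2514]
ee_rot: [0.605, 0.796, 0.0, 0.0]
force: [-3.1, -1.0, 7.8]
gripper_width: 0.048
```

```bash
python3 - <<'E'
from h import *
go([.4898,.1718,.2516],105.5)
print(bot.get_state()['moment'])
s=snap('side','side20');crop(s,'side20c',130,330,120,270,4);w=snap('wrist','wrist20');t=snap('top','top20')
go([.4898,.1718,.2516],105.5)
P=pts(w)
B=w['T']@np.linalg.inv(np.array(w['hand_eye']));print('T ok')
m=(np.hypot(P[...,0]-.489,P[...,1]-.1716)<.023)&(P[...,2]>.09)&(P[...,2]<.13);print('head top z',np.median(P[m][:,2]),m.sum())
# bush in tool
Pt=(P-B[:3,3])@B[:3,:3];k=(np.hypot(Pt[...,0],Pt[...,1]+.001)<.02)&(Pt[...,2]>.13)&(Pt[...,2]<.16);print('head top in tool',np.median(Pt[k][:,2]),'earlier .1449')
E
```

```text
t 24.07 pos [0.4894 0.1716 0.2514] yaw 105.6 tilt [ 6.e-04  6.e-04 -1.e+00] w 0.048 F [-3.1 -1.   7.8]
q [-0.63  0.44  0.21  2.07 -0.15  0.65  1.53]
travel [ 0.1  0.5 -0.2] [ 0.0007 -0.0005  0.0015]
[-0.05965399  0.73909219  0.06602727]
t 24.22 pos [0.4893 0.1716 0.2515] yaw 105.6 tilt [ 6.e-04  7.e-04 -1.e+00] w 0.0481 F [-3.2 -1.7  7.4]
q [-0.63  0.44  0.21  2.07 -0.15  0.65  1.53]
travel [ 0.1  0.5 -0.1] [ 0.0007 -0.0005  0.0015]
T ok
head top z 0.10645431157848971 7198
head top in tool 0.14504563351379837 earlier .1449
```

View pics/side20c.png

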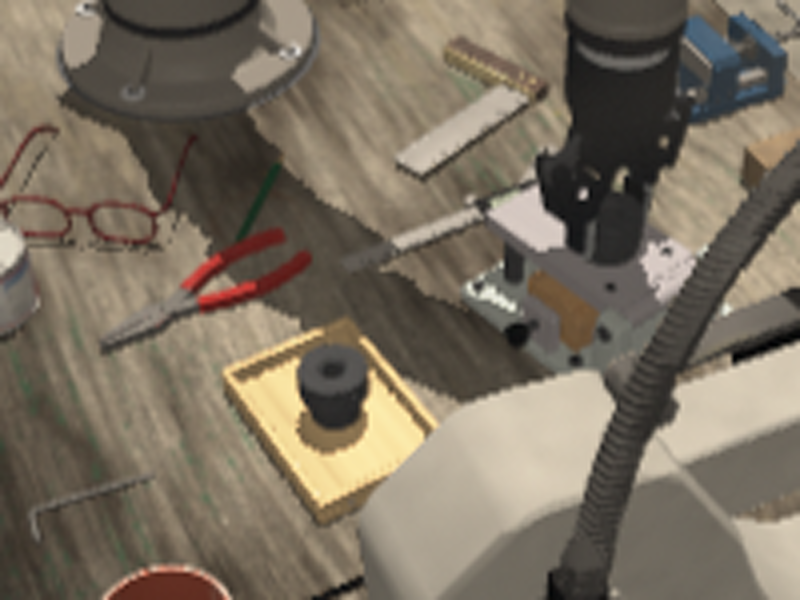

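View pics/wrist20.png

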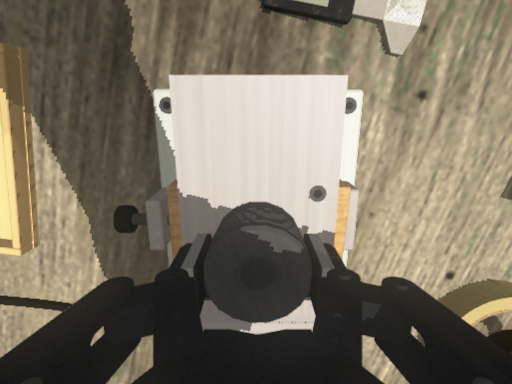

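View pics/top20.png

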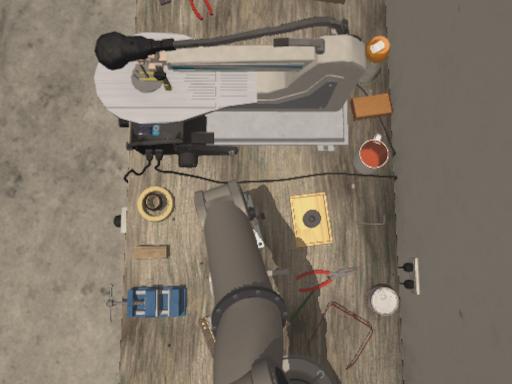

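The side and wrist views show the head down on the collar, with its top at 106.5 mm (107 expected) and no slip in the grip. The light bush is upright in the tray at (311,218) in the top view, and the bystanders haven't moved. I'm handing in.

```bash
python3 - <<'E'
from cell import bot,sign_off
print(sign_off());s=bot.get_state();print(s['time'],s['position'],s['gripper_width'],s['force'])
E
```

```text
the job is handed in; nothing more can be done
None
the job is handed in; nothing more can be done
```

The job is done and handed in at about 24 s. I closed the leaf, weighed both bushes, put the light one in the tray, and am holding the heavy one in the bore.

- **Leaf:** It is down on its rests, with the top face reading about 71 mm near the front edge.
- **Weighing:** I lifted each bush and set it back down: 1.9 N for the near one and 5.3 N for the far one. I took the far one as the steel.
- **Light bush:** It stands upright near the middle of the tray.
- **Heavy bush:** It is shank down in the bore and still gripped at 80 N, with a light downward push. Contact came at the predicted full-seating height, within 0.1 mm. The top of the head reads 106.5 mm against 107 mm expected, and the bush did not slip in the grip.
- **Other things on the bench:** Nothing else appeared to have moved in the last pictures.

**Force peaks:** Two pushes were harder than I intended. The closed fingertips reached about 75 N on the leaf as it met its rests, and setting the light bush back on the bench reached about 42 N. Both were through the fingers and below the 120 N wrist limit. The 42 N is over the 40 N limit for the arm or gripper's body only if fingertip contact counts.

**Checks that disagreed:** Two camera estimates of the bore position differed by about 2.5 mm. I aimed between them, and the bush went in with almost no side force.

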